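# Pack the tape rolls and end caps into stacked bins

## Robot

A 6-joint arm with a two-finger parallel gripper is mounted at the origin on the work surface. World frame = base frame: x ahead of the robot, y to its left, z up, the work surface at z = 0. Lengths are in m, angles in rad, forces in N, time in s.
With the tool pointing down it reaches from about 0.375 to 0.975 m from the base axis. Payload 3.8 kg.
Tool frame: the origin (TCP) lies midway between the tips of the shut fingers; the grasp point (between the pads) lies 19 mm behind it; z points along the fingers, y is the line along which they close (so a half turn about z gives the same grasp; the last joint's range is limited). The gripper opens to 85 mm and grips with 20 to 120 N. Pads are 22 mm wide; open, the fingers measure 114 mm over their backs; the gripper's body (76 mm by 85 mm) begins 54 mm behind the grasp point. The pads swing forward as they close: fully open they stand 13 mm farther back than shut.
Start: joints at [1.282, 0.264, 1.604, -0, 1.274, -0.037], TCP at [0.168, 0.654, 0.231] pointing down, gripper open.
Joint ranges: [-2.63, 2.63], [-0.94, 2.18], [0.31, 2.57], [-1.31, 4.45], [0, 2.66], [-2.55, 2.55]. Speed limits (rad/s): [2.57, 2.57, 3.14, 3.14, 3.14, 3.14].

## Interface

Orientations are given as a rotation vector (axis times angle).
In Python, from workcell import bot, read_camera, camera_info, ticket gives the robot as it stands.
- The arm moves only by the tool servo_tool, never from a script. Its argument "targets" is a list of rows, each an object of numbers: "hand": the closure, from -1 (fully open) to 1 (shut); "x", "y", "z": the shift along the tool's x, y, z as a fraction of full scale; "roll": the turn about the tool's z as a fraction of full scale. In form: [{"hand": .., "x": .., "y": .., "z": .., "roll": ..}, ...]. A call has 1 to 10 rows; each row is the pose to reach, as a shift and turn from the pose commanded when the call began, along the tool's axes at that moment, turning the shorter way round; what a row does not reach only later rows make up. Full scale, the value 1, is 50 cm for a shift and 180 degrees for a turn. A row lasts 1/12 s, in which the tool goes at most 41.7 mm and 7.16 degrees, less where a joint would pass 70% of its speed; a pose out of reach is approached as far as the arm can. A call with a number of a shift or a turn outside -1 to 1 is refused whole. A call with a gripper value outside its range is refused whole. The fingers move at their own pace and stop on an object; "grip_force" is the grip in N (left out, the last holds). Time passes only in rows, so rows that repeat a pose let the fingers close. It gives the time, the measured TCP pose, the force, the opening and the grip force at its end, in the units of the state.
- bot.read_state(): the state, without advancing time (a new reading comes with each control period).
- read_camera(name): name is "side" or "top"; returns the picture (420x560x3 uint8, red, green, blue); there is no depth.
- camera_info(name): a dict with "fx", "fy", "cx", "cy" (pixels), "eye" and "orientation" of the camera in the world. Camera axes: x right, y down, z forward; pixel columns grow to the right and rows downward; lengths in m; the calibration is good to about 2 mm. A picture is of the moment at which its call begins. camera_info takes no time and is no camera call.
- ticket.finish_job(): hands the job in; it is judged then, once.
The state is a dict: "time": time; "q": joint angles; "joint_vel": joint speeds; "joint_torque": joint torques, N m; "tool_pos": TCP position; "tcp_rot": TCP orientation; "wrist_force": force on the tool from outside, world axes, zero at the start; "torque": the same for the moment, N m; "width": opening from 0.0 (shut) to 1.0 (fully open); "grip_force": force on a finger pad.
Only numpy, scipy, OpenCV 4.12 (cv2) and the standard library are available. Lean on these libraries where they do the work, as an engineer would, in place of code of your own. Each camera call takes 0.05 s, during which the arm holds its last target. There are 200 camera calls.

## Task

Lift the grey bin out of the blue one, slide every tape roll up off its spindle and put them all in the blue bin; then set the grey bin back on the blue one turned half a turn, so that it rests level on the ledges instead of nesting. Then tip the scoop tray over the stacked grey bin so that all the black end caps end up in it, and set the empty tray flat on the middle of the green mat. Leave the other things on the bench where they are.

Things in the scene. Friction and masses are not known exactly. Their poses are not given: they have to be found in the camera images.
- lower_bin: BLUE stack-nest parts bin, open top, 0.3 kg, loose: 214 x 150 mm over the rim (x, y), 80 mm high, origin at the centre of its underside. Floor 4 mm thick; walls slope outward to an upright rim, z 56 to 80, 10 mm thick; along the long sides its centre line is at y = +-70 mm. Mouth inside 194 x 130 mm. Clear floor |x| < 60, |y| < 50 mm. The rim of the +x short side is yellow.
- lower_ledge (a point): Middle of the flat ledge inside the blue bin's -x short wall (x = -85, z = 68 mm in its frame); two more lie in the corners of its +x end. A like bin set in the same way round (yellow over yellow) nests, underside 40 mm above the blue bin's. Set in half a turn round it rests on the ledges, underside 68 mm above, with about 9 mm of play to each side.
- upper_bin: GREY bin of exactly the blue bin's shape, sizes, axes and yellow +x rim, about 0.22 kg, at first nested in the blue bin the same way round, underside 40 mm above the blue one's. It can be lifted by pinching the middle of one long rim from above (10 mm thick, centre line y = +-70 mm, rim z = 56 to 80 mm; below it the wall steps 3 mm inward).
- upper_yellow_end (a point): Middle of the top of the grey bin's yellow rim: 102 mm along the bin's +x from its origin, 80 mm up.
- mat: Green mat fixed flat on the bench, 250 x 190 x 2 mm (x, y, z), origin at the centre of its underside. Kept free: room to put the grey bin down meanwhile, and the place for the empty tray afterwards.
- stand: Tape stand, fixed: plywood base 190 x 70 x 12 mm with three upright steel spindles, 16 mm thick, at x = -60, 0 and +60 mm, y = 0, their tops 67 mm above the bench. Origin at the centre of the underside.
- tray: Aluminium scoop tray, about 0.15 kg: floor 130 x 84 mm (x, y), 3 mm thick, walls 26 mm high on three sides, the +x end fully open. Behind the closed -x end stands a black upright fin as a handle: x = -105 to -65 mm, 12 mm thick in y, z = 15 to 55 mm. Origin at the centre of the floor's underside. The caps slide off when it is tipped about 45 to 60 degrees.
- roll0: Roll of red tape, a ring 50 mm across, bore 27 mm, 20 mm thick, 40 g, lying flat round a spindle on the stand's base; origin at the centre of its lower face, z along its axis. May be absent.
- roll1: Roll of white tape, a ring 50 mm across, bore 27 mm, 20 mm thick, 40 g, lying flat round a spindle on the stand's base; origin at the centre of its lower face, z along its axis. May be absent.
- roll2: Roll of orange tape, a ring 50 mm across, bore 27 mm, 20 mm thick, 40 g, lying flat round a spindle on the stand's base; origin at the centre of its lower face, z along its axis. May be absent.
- cap0: Black plastic square-tube end cap, 14 g: flange 26 x 26 x 5 mm with a plug 20 x 20 mm on it, 19 mm high in all; origin at the centre of the flange's underside, z towards the plug. At first plug up in the tray. May be absent.
- cap1: Black plastic square-tube end cap, 14 g: flange 26 x 26 x 5 mm with a plug 20 x 20 mm on it, 19 mm high in all; origin at the centre of the flange's underside, z towards the plug. At first plug up in the tray. May be absent.
- cap2: Black plastic square-tube end cap, 14 g: flange 26 x 26 x 5 mm with a plug 20 x 20 mm on it, 19 mm high in all; origin at the centre of the flange's underside, z towards the plug. At first plug up in the tray. May be absent.
- cap3: Black plastic square-tube end cap, 14 g: flange 26 x 26 x 5 mm with a plug 20 x 20 mm on it, 19 mm high in all; origin at the centre of the flange's underside, z towards the plug. At first plug up in the tray. May be absent.
- cap4: Black plastic square-tube end cap, 14 g: flange 26 x 26 x 5 mm with a plug 20 x 20 mm on it, 19 mm high in all; origin at the centre of the flange's underside, z towards the plug. At first plug up in the tray. May be absent.
- cap5: Black plastic square-tube end cap, 14 g: flange 26 x 26 x 5 mm with a plug 20 x 20 mm on it, 19 mm high in all; origin at the centre of the flange's underside, z towards the plug. At first plug up in the tray. May be absent.
- glue_jar: Amber jar, 56 mm across, 85 mm high, loose bystander to be left alone; origin at the centre of its underside.
- mug: White mug, 76 mm across, 90 mm high, handle at +y, loose bystander to be left alone; origin at the centre of its underside.
- screwdriver: Screwdriver lying along its x, loose bystander to be left alone; origin near the middle of its length.
- tape_measure: Yellow tape measure, 62 x 36 x 60 mm, loose bystander to be left alone; origin at the centre of its underside.
- small_carton: Small cardboard box, 70 x 100 x 55 mm, loose bystander to be left alone; origin at the centre of its underside.
Not all that is in view belongs to the job. Several things have the shape of the roll1; the one meant has the colours described above.

How it is judged:
On the way, in this order (a step that is already met when the one before it is completed fails the run):
1. every tape roll lies in the blue bin (x of roll0 in the frame of lower_bin between -0.1 and 0.1 m and y of roll0 in the frame of lower_bin between -0.07 and 0.07 m and z of roll0 in the frame of lower_bin between 0 and 0.062 m and x of roll1 in the frame of lower_bin between -0.1 and 0.1 m and y of roll1 in the frame of lower_bin between -0.07 and 0.07 m and z of roll1 in the frame of lower_bin between 0 and 0.062 m and x of roll2 in the frame of lower_bin between -0.1 and 0.1 m and y of roll2 in the frame of lower_bin between -0.07 and 0.07 m and z of roll2 in the frame of lower_bin between 0 and 0.062 m), for 0.2 s.
2. the grey bin rests on the blue bin's ledges, turned half a turn, the rolls still in the blue bin (all of step 1 and z of upper_bin in the frame of lower_bin between 0.063 and 0.073 m and horizontal distance between upper_bin and lower_bin below 0.016 m and x of upper_yellow_end in the frame of lower_bin below -0.06 m and angle between the x axis of upper_bin and the x axis of lower_bin, either way round below 0.12 rad and angle between each of upper_bin, lower_bin's own z axis and vertical below 0.06 rad and contact force between the fingers and upper_bin below 0.5 N), for 0.3 s.
3. the scoop tray is tipped (over 34 degrees) at the stacked grey bin (z of upper_bin in the frame of lower_bin between 0.063 and 0.073 m and horizontal distance between upper_bin and lower_bin below 0.016 m and x of upper_yellow_end in the frame of lower_bin below -0.06 m and angle between the x axis of upper_bin and the x axis of lower_bin, either way round below 0.12 rad and angle between each of upper_bin, lower_bin's own z axis and vertical below 0.06 rad and angle between tray's own z axis and vertical above 0.6 rad and horizontal distance between tray and upper_bin below 0.2 m), for 0.1 s.
At the end, for the whole second after the job is handed in: All rolls in the blue bin; the grey bin level on its ledges (underside 63 to 73 mm above the blue bin's, centres within 16 mm, yellow end over the blue end within 7 degrees); all caps in the grey bin; the tray flat on the bench, its centre within 60 mm of the mat's centre; all at rest (all of step 1 and z of upper_bin in the frame of lower_bin between 0.063 and 0.073 m and horizontal distance between upper_bin and lower_bin below 0.016 m and x of upper_yellow_end in the frame of lower_bin below -0.06 m and angle between the x axis of upper_bin and the x axis of lower_bin, either way round below 0.12 rad and angle between each of upper_bin, lower_bin's own z axis and vertical below 0.06 rad and x of cap0 in the frame of upper_bin between -0.1 and 0.1 m and y of cap0 in the frame of upper_bin between -0.07 and 0.07 m and z of cap0 in the frame of upper_bin between 0 and 0.075 m and x of cap1 in the frame of upper_bin between -0.1 and 0.1 m and y of cap1 in the frame of upper_bin between -0.07 and 0.07 m and z of cap1 in the frame of upper_bin between 0 and 0.075 m and x of cap2 in the frame of upper_bin between -0.1 and 0.1 m and y of cap2 in the frame of upper_bin between -0.07 and 0.07 m and z of cap2 in the frame of upper_bin between 0 and 0.075 m and x of cap3 in the frame of upper_bin between -0.1 and 0.1 m and y of cap3 in the frame of upper_bin between -0.07 and 0.07 m and z of cap3 in the frame of upper_bin between 0 and 0.075 m and x of cap4 in the frame of upper_bin between -0.1 and 0.1 m and y of cap4 in the frame of upper_bin between -0.07 and 0.07 m and z of cap4 in the frame of upper_bin between 0 and 0.075 m and x of cap5 in the frame of upper_bin between -0.1 and 0.1 m and y of cap5 in the frame of upper_bin between -0.07 and 0.07 m and z of cap5 in the frame of upper_bin between 0 and 0.075 m and horizontal distance between tray and mat below 0.06 m and height (world z) of tray below 0.008 m and angle between tray's own z axis and vertical below 0.08 rad and linear speed of each of upper_bin, lower_bin, tray, roll0, roll1, roll2, cap0, cap1, cap2, cap3, cap4, cap5 below 0.03 m/s); the robot touches nothing.
It fails at once if the glue jar is knocked more than 40 mm from its place (distance of glue_jar from where it was at the start of the episode above 0.04 m).
It fails at once if the mug is knocked more than 40 mm from its place (distance of mug from where it was at the start of the episode above 0.04 m).
It fails at once if the screwdriver is knocked more than 40 mm from its place (distance of screwdriver from where it was at the start of the episode above 0.04 m).
It fails at once if the tape measure is knocked more than 40 mm from its place (distance of tape_measure from where it was at the start of the episode above 0.04 m).
It fails at once if the small carton is knocked more than 40 mm from its place (distance of small_carton from where it was at the start of the episode above 0.04 m).
Of roll0, roll1, roll2 only 2 to 3 are there at a start; the rules pass over those that are not, and their reading is None.
Of cap0, cap1, cap2, cap3, cap4, cap5 only 3 to 6 are there at a start; the rules pass over those that are not, and their reading is None.
At some moment in a run one of upper_bin, cap0, cap1, cap2, cap3, cap4, cap5 may be knocked a few centimetres aside while the robot is not near it.
It also fails if it takes over 210 s, if anything falls off the work surface, if the arm or the gripper's body presses on something with over 40 N, if the wrist force passes 120 N, or if a joint passes its speed limit or range.

## Working session

There is one attempt and no reset: what is moved stays moved. The work goes in short steps, Python scripts to look and compute and a tool call to move; the robot and the scene stay as the last step left them, time stands still between calls to the robot, and variables do not carry over. Pictures are saved under pics/ and viewed, at most 14 in all, crops included, and the job is handed in when it is done.

Besides the shell and the picture viewer there is one more tool, called after "Request:" as name(argument=value, ...), one argument or row to a line, values as JSON. servo_tool: Moves the arm, as the interface text tells. Its arguments: {"type":"object","properties":{"targets":{"type":"array"},"grip_force":{"type":"number"}},"required":["targets"]}

```bash
mkdir -p pics; ls; python3 - <<'E'
from workcell import bot, read_camera, camera_info
import cv2
for n in("top","side"):
    im=read_camera(n); cv2.imwrite(f"pics/{n}0.png",im[:,:,::-1]); print(n,camera_info(n))
print(bot.read_state())
E
```

```text
pics
top {'fx': 385.5855824184041, 'fy': 385.5855824184041, 'cx': 281.6213507593515, 'cy': 217.46496950050573, 'eye': array([ 0.38196455, -0.0589972 ,  1.036991  ]), 'orientation': array([-2.23688053,  1.96708066, -0.21258375])}
side {'fx': 404.4227639157261, 'fy': 404.4227639157261, 'cx': 280.09003988129814, 'cy': 206.5364646148502, 'eye': array([ 0.20388826, -0.8544926 ,  0.74420585]), 'orientation': array([-2.13790865,  0.49770228, -0.24031154])}
{'time': 0.1, 'q': array([ 1.28212954e+00,  2.64702235e-01,  1.60525247e+00,  2.97454941e-05,
        1.27368155e+00, -3.69225979e-02]), 'joint_vel': array([-4.01887854e-05, -1.90813506e-03, -3.39654079e-03, -1.06073082e-03,
        1.14157269e-03,  4.38684465e-04]), 'joint_torque': array([ 9.21813225e-04, -5.16699922e+01, -3.68595278e+01, -1.37171769e-04,
        6.18447419e-03, -1.45784969e-05]), 'tool_pos': array([0.16795701, 0.65308835, 0.23006194]), 'tcp_rot': array([-0.39436378, -3.1163784 ,  0.00316003]), 'wrist_force': array([-0.65868135, -0.55483357, -0.16147968]), 'torque': array([ 0.01049404, -0.03010206, -0.02739092]), 'grip_force': 0.0, 'width': 0.9969575577732712}
```

View pics/top0.png

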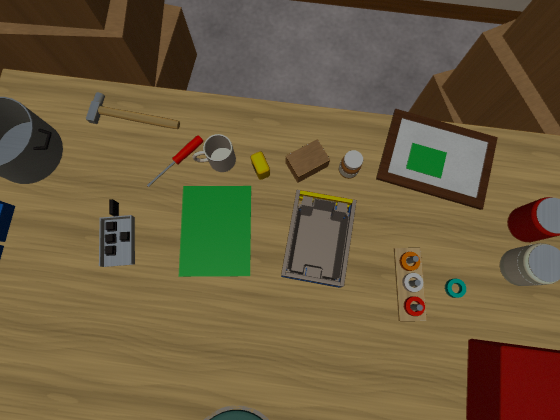

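View pics/side0.png

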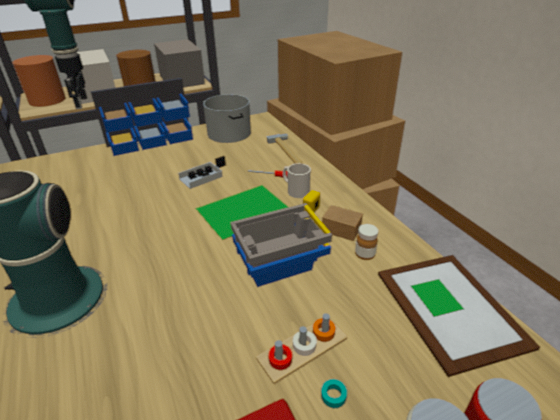

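The top view shows the nested bins at (320,238) with the yellow end up, the mat at (216,231) and rolls at (411,261), (413,282) and (415,306). The tray is at (117,241) with its fin at (114,207), and the teal ring at (456,288) is a decoy.

```bash
cat > h.py <<'E'
import numpy as np, cv2
from scipy.spatial.transform import Rotation as R
from workcell import bot, read_camera, camera_info
def ray(n,px):
    c=camera_info(n); px=np.atleast_2d(px).astype(float)
    d=np.c_[(px[:,0]-c['cx'])/c['fx'],(px[:,1]-c['cy'])/c['fy'],np.ones(len(px))]
    return c['eye'],d@R.from_rotvec(c['orientation']).as_matrix().T
def onz(n,px,z):
    e,d=ray(n,px); return (e+d*((z-e[2])/d[:,2])[:,None])[:,:2]
def proj(n,P):
    c=camera_info(n); p=(np.atleast_2d(P)-c['eye'])@R.from_rotvec(c['orientation']).as_matrix()
    return p[:,:2]/p[:,2:]*c['fx']+[c['cx'],c['cy']]
def hsvmask(im,lo,hi): return cv2.inRange(cv2.cvtColor(im,cv2.COLOR_RGB2HSV),np.array(lo),np.array(hi))
def blobs(m,roi=None,amin=20):
    if roi: k=np.zeros_like(m); x0,y0,x1,y1=roi; k[y0:y1,x0:x1]=255; m=m&k
    cs,_=cv2.findContours(m,cv2.RETR_EXTERNAL,cv2.CHAIN_APPROX_NONE)
    return sorted([c for c in cs if cv2.contourArea(c)>amin],key=cv2.contourArea,reverse=True)
def rect(n,c,z):
    w=onz(n,c.reshape(-1,2),z); (cx,cy),(a,b),t=cv2.minAreaRect((w*1000).astype(np.float32))
    return np.round([cx,cy,a,b,t],1)
E
python3 - <<'E'
from h import *
im=read_camera("top")
def show(nm,lo,hi,roi,z,k=2,amin=15):
    for c in blobs(hsvmask(im,lo,hi),roi,amin)[:k]: print(nm,rect("top",c,z),cv2.contourArea(c))
show("mat",(45,80,60),(75,255,255),(150,160,270,300),.002,1)
show("yel",(24,120,80),(34,255,255),(280,170,370,220),.12)
show("orange",(8,150,120),(20,255,255),(395,240,430,325),.032)
show("red",(0,150,100),(6,255,255),(395,240,430,325),.032)
show("white",(0,0,150),(180,40,255),(395,240,430,325),.032)
show("black",(0,0,0),(180,255,40),(90,190,145,275),.02,8)
show("blue",(100,100,40),(125,255,255),(260,170,380,310),.04,2)
g=cv2.GaussianBlur(im,(0,0),.5)
for n,r in(("tr",(90,185,150,285)),("bin",(265,170,375,305)),("st",(385,240,435,330))):
    x0,y0,x1,y1=r; cv2.imwrite(f"pics/{n}.png",cv2.resize(im[y0:y1,x0:x1,::-1],None,fx=4,fy=4,interpolation=cv2.INTER_CUBIC))
a=cv2.imread("pics/tr.png");b=cv2.imread("pics/bin.png");H=560
pad=lambda u:cv2.copyMakeBorder(u,0,H-u.shape[0],0,0,cv2.BORDER_CONSTANT)
cv2.imwrite("pics/c1.png",np.hstack([pad(a),pad(b)]))
E
```

```text
mat [544.9 139.6 248.9 190.3   7.6] 6147.0
yel [ 643.9 -139.1  130.     9.2   87. ] 137.5
orange [ 524.1 -383.7   47.3   44.4    3.6] 249.5
red [ 410.8 -401.7   44.6   46.9    7.3] 266.5
white [ 471.  -395.7   45.5   41.3    3. ] 215.5
black [567.5 418.1  43.7  21.6  12.6] 110.0
black [516.3 414.8  21.8  28.5   7.4] 79.0
black [452.7 403.3  21.3  28.1   7.4] 78.0
black [483.  410.2  24.3  26.5  12.5] 74.0
black [494.4 372.9  21.6  24.8   7.4] 68.0
```

View pics/c1.png

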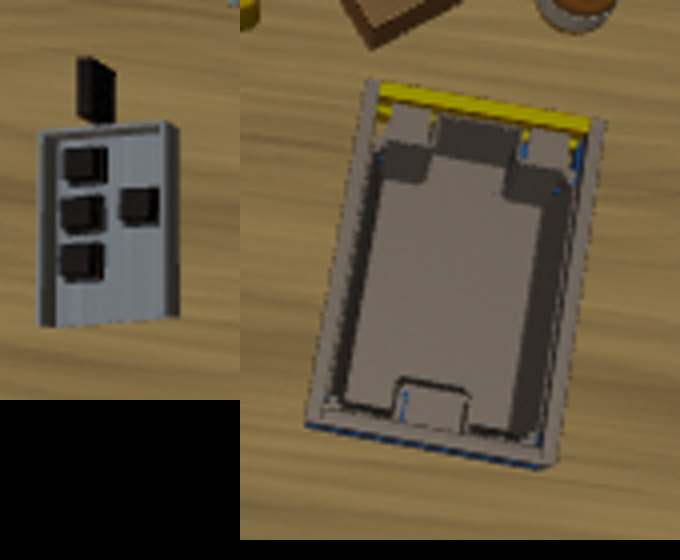

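```bash
python3 - <<'E'
from h import *
b=np.array([(368,80),(605,120),(553,468),(305,425)],float); b=(b-[240,0])/4+[265,170]-.37
w=onz("top",b,.12)*1000; print(w.round(), w.mean(0)); d=lambda i,j:(np.linalg.norm(w[i]-w[j]).round(),np.degrees(np.arctan2(*(w[i]-w[j])[::-1])).round(1))
print(d(0,3),d(1,2),d(0,1),d(3,2))
t=lambda p,z:onz("top",np.array(p)/4.+[90,185]-.37,z)*1000
w=t([(38,131),(165,122)],.026);print("rim",w.round())
w=t([(55,326),(180,317),(58,290),(58,140)],.0);print("floor",w.round())
w=t([(78,57),(78,116),(92,122),(92,66)],.055);print("fin",w.round())
# side view fin
im=read_camera("side")
for c in blobs(hsvmask(im,(0,0,0),(180,255,45)),(205,145,235,175),10): print("finside",c.reshape(-1,2).min(0),c.reshape(-1,2).max(0),rect("side",c,.035))
print(proj("side",[[.567,.418,.055],[.567,.418,.015]]),proj("top",[[.567,.418,.055]]))
x0,y0,x1,y1=(170,145,240,195); cv2.imwrite("pics/c2.png",cv2.resize(im[y0:y1,x0:x1,::-1],None,fx=8,fy=8,interpolation=cv2.INTER_CUBIC))
E
```

```text
[[ 651.  -66.]
 [ 645. -213.]
 [ 431. -201.]
 [ 437.  -54.]] [ 541.02157088 -133.50625741]
(np.float64(215.0), np.float64(-3.1)) (np.float64(214.0), np.float64(-3.2)) (np.float64(148.0), np.float64(87.4)) (np.float64(147.0), np.float64(87.6))
rim [[534. 449.]
 [551. 366.]]
floor [[409. 421.]
 [426. 339.]
 [433. 424.]
 [534. 447.]]
fin [[582. 419.]
 [543. 411.]
 [540. 401.]
 [577. 409.]]
finside [216 157] [224 166] [562.3 408.8  66.1  28.3  76.1]
finside [205 166] [211 174] [505.2 370.2  56.   20.8  72.8]
[[219.77299644 155.28138745]
 [220.84987372 164.96421382]] [[108.36859905 204.47341148]]
```

View pics/c2.png

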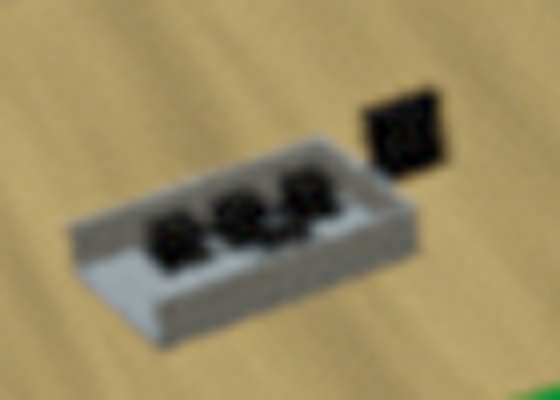

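The tray holds 4 caps, its open end faces the robot and its fin is at about (0.562, 0.411). The bins are centred at (0.541, -0.1335) with yaw -3.1°. First I'll grasp the grey bin's +y rim.

```bash
cat >> h.py <<'E'
def plan(*goals):
    """goals (x,y,z mm, alpha=tool-y heading deg): shifts from present pose, then from each goal to the next"""
    s=bot.read_state(); p=s['tool_pos']*1000; M=R.from_rotvec(s['tcp_rot']).as_matrix(); a=np.degrees(np.arctan2(M[1,1],M[0,1]))
    print("now",p.round(1),"al",a.round(1),"q6",np.degrees(s['q'][5]).round(),"w",round(s['width'],3),"F",s['wrist_force'].round(1),"T",s['torque'].round(2),"g",s['grip_force'],"t",s['time'], "tilt",np.degrees(np.arccos(-M[2,2])).round(2))
    for x,y,z,al in goals:
        d=np.array([x,y,z])-p; r=np.radians(a); da=(al-a+180)%360-180
        f=np.array([-d[0]*np.sin(r)+d[1]*np.cos(r), d[0]*np.cos(r)+d[1]*np.sin(r), -d[2]])/500
        print((x,y,z,al),"x,y,z",f.round(4),"roll",round(-da/180,4),"rows>",max(np.linalg.norm(d)/41.7,abs(da)/7.16).round(1))
        p=np.array([x,y,z]);a=al
E
python3 - <<'E'
from h import *
plan((544.8,-63.6,230,86.9),(544.8,-63.6,100,86.9))
E
```

```text
now [168.1 653.3 230.4] al 75.6 q6 -2.0 w 1.002 F [ 0.5 -0.4  0.5] T [ 0.03 -0.01 -0.04] g 0.0 t 0.2 tilt 0.08
(544.8, -63.6, 230, 86.9) x,y,z [-1.0869e+00 -1.2008e+00  8.0000e-04] roll -0.0629 rows> 19.4
(544.8, -63.6, 100, 86.9) x,y,z [0.   0.   0.26] roll -0.0 rows> 3.1
```

Request:
servo_tool(
  targets=[
    {"x": -0.06,"y": -0.06,"z": 0,"roll": 0,"hand": -1},
    {"x": -0.12,"y": -0.13,"z": 0,"roll": 0,"hand": -1},
    {"x": -0.18,"y": -0.2,"z": 0,"roll": 0,"hand": -1},
    {"x": -0.24,"y": -0.27,"z": 0,"roll": 0,"hand": -1},
    {"x": -0.3,"y": -0.33,"z": 0,"roll": 0,"hand": -1},
    {"x": -0.36,"y": -0.4,"z": 0,"roll": 0,"hand": -1},
    {"x": -0.42,"y": -0.47,"z": 0,"roll": 0,"hand": -1},
    {"x": -0.48,"y": -0.53,"z": 0,"roll": 0,"hand": -1},
    {"x": -0.54,"y": -0.6,"z": 0,"roll": 0,"hand": -1},
    {"x": -0.54,"y": -0.6,"z": 0,"roll": 0,"hand": -1},
  ],
)

```text
time: 1.03
tool_pos: [0.3557, 0.2929, 0.2312]
tcp_rot: [0.396, 3.116, -0.001]
wrist_force: [0.6, 0.2, 0.5]
width: 1.0
grip_force: 0.0
```

Request:
servo_tool(
  targets=[
    {"x": -0.06,"y": -0.06,"z": 0,"roll": 0,"hand": -1},
    {"x": -0.12,"y": -0.13,"z": 0,"roll": -0.02,"hand": -1},
    {"x": -0.18,"y": -0.2,"z": 0,"roll": -0.04,"hand": -1},
    {"x": -0.24,"y": -0.27,"z": 0,"roll": -0.063,"hand": -1},
    {"x": -0.3,"y": -0.33,"z": 0,"roll": -0.063,"hand": -1},
    {"x": -0.36,"y": -0.4,"z": 0,"roll": -0.063,"hand": -1},
    {"x": -0.42,"y": -0.47,"z": 0,"roll": -0.063,"hand": -1},
    {"x": -0.48,"y": -0.53,"z": 0,"roll": -0.063,"hand": -1},
    {"x": -0.547,"y": -0.6,"z": 0,"roll": -0.063,"hand": -1},
    {"x": -0.547,"y": -0.6,"z": 0,"roll": -0.063,"hand": -1},
  ],
)

```text
time: 1.87
tool_pos: [0.546, -0.066, 0.2313]
tcp_rot: [0.087, 3.14, -0.001]
wrist_force: [0.3, -0.1, 1.0]
width: 0.998
grip_force: 0.0
```

```bash
python3 - <<'E'
from h import *
plan((544.8,-63.6,100,86.9))
E
```

```text
now [546.  -66.  231.3] al 86.8 q6 -96.0 w 0.998 F [ 0.3 -0.1  1. ] T [ 0.05 -0.03  0.01] g 0.0 t 1.8667 tilt 0.06
(544.8, -63.6, 100, 86.9) x,y,z [0.0027 0.0046 0.2626] roll -0.0005 rows> 3.1
```

Request:
servo_tool(
  targets=[
    {"x": 0.003,"y": 0.005,"z": 0.06,"roll": 0,"hand": -1},
    {"x": 0.003,"y": 0.005,"z": 0.13,"roll": 0,"hand": -0.5},
    {"x": 0.003,"y": 0.005,"z": 0.19,"roll": 0,"hand": -0.2},
    {"x": 0.003,"y": 0.005,"z": 0.24,"roll": 0,"hand": -0.2},
    {"x": 0.003,"y": 0.005,"z": 0.263,"roll": 0,"hand": -0.2},
    {"x": 0.003,"y": 0.005,"z": 0.263,"roll": 0,"hand": -0.2},
    {"x": 0.003,"y": 0.005,"z": 0.263,"roll": 0,"hand": 0.4},
    {"x": 0.003,"y": 0.005,"z": 0.263,"roll": 0,"hand": 1},
    {"x": 0.003,"y": 0.005,"z": 0.263,"roll": 0,"hand": 1},
    {"x": 0.003,"y": 0.005,"z": 0.263,"roll": 0,"hand": 1},
  ],
  grip_force=60,
)

```text
time: 2.7
tool_pos: [0.5456, -0.0609, 0.1026]
tcp_rot: [0.083, 3.136, -0.002]
wrist_force: [-2.2, -2.0, 5.6]
width: 0.116
grip_force: 57.7
```

Request:
servo_tool(
  targets=[
    {"x": 0,"y": 0,"z": 0,"roll": 0,"hand": 1},
    {"x": 0,"y": 0,"z": 0,"roll": 0,"hand": 1},
    {"x": 0,"y": 0,"z": 0,"roll": 0,"hand": 1},
    {"x": 0,"y": 0,"z": 0,"roll": 0,"hand": 1},
  ],
)

```text
time: 3.03
tool_pos: [0.5456, -0.061, 0.1027]
tcp_rot: [0.083, 3.136, -0.003]
wrist_force: [-1.7, -1.0, 6.1]
width: 0.119
grip_force: 57.9
```

Request:
servo_tool(
  targets=[
    {"x": 0,"y": 0,"z": -0.01,"roll": 0,"hand": 1},
    {"x": 0,"y": 0,"z": -0.03,"roll": 0,"hand": 1},
    {"x": 0,"y": 0,"z": -0.05,"roll": 0,"hand": 1},
    {"x": 0,"y": 0,"z": -0.08,"roll": 0,"hand": 1},
    {"x": 0,"y": 0,"z": -0.12,"roll": 0,"hand": 1},
    {"x": 0,"y": 0,"z": -0.17,"roll": 0,"hand": 1},
    {"x": 0,"y": 0,"z": -0.22,"roll": 0,"hand": 1},
    {"x": 0,"y": 0,"z": -0.27,"roll": 0,"hand": 1},
    {"x": 0,"y": 0,"z": -0.3,"roll": 0,"hand": 1},
    {"x": 0,"y": 0,"z": -0.3,"roll": 0,"hand": 1},
  ],
)

```text
time: 3.87
tool_pos: [0.5464, -0.0602, 0.2557]
tcp_rot: [0.084, 3.131, -0.001]
wrist_force: [0.3, 0.0, -2.2]
width: 0.113
grip_force: 58.2
```

```bash
python3 - <<'E'
from h import *
plan((540,20,270,-93.1),(554,70,65,-82.4))
a=read_camera("top")[140:320,220:400];b=read_camera("side")[140:320,180:380]
cv2.imwrite("pics/l1.png",cv2.resize(np.hstack([a,b])[:,:,::-1],None,fx=2,fy=2))
E
```

```text
now [546.4 -60.2 255.7] al 86.9 q6 -96.0 w 0.113 F [ 0.3  0.  -2.2] T [ 0.18 -0.01 -0.01] g 58.22606351226568 t 3.8667 tilt 0.53
(540, 20, 270, -93.1) x,y,z [ 0.0214  0.1594 -0.0286] roll -0.9999 rows> 25.1
(554, 70, 65, -82.4) x,y,z [ 0.0226 -0.1014  0.41  ] roll -0.0594 rows> 5.1
```

View pics/l1.png

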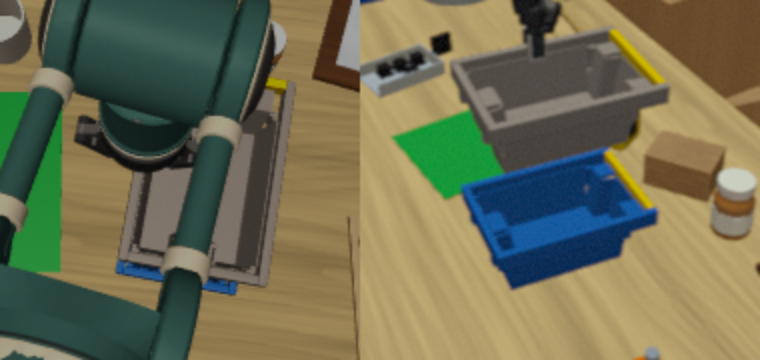

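The grey bin is lifted level and the blue one stayed put. Next I'll turn it clockwise on the way to the mat.

Request:
servo_tool(
  targets=[
    {"x": 0,"y": 0.01,"z": -0.01,"roll": 0.01,"hand": 1},
    {"x": 0,"y": 0.03,"z": -0.02,"roll": 0.03,"hand": 1},
    {"x": 0.005,"y": 0.05,"z": -0.03,"roll": 0.055,"hand": 1},
    {"x": 0.01,"y": 0.07,"z": -0.04,"roll": 0.08,"hand": 1},
    {"x": 0.01,"y": 0.09,"z": -0.05,"roll": 0.105,"hand": 1},
    {"x": 0.015,"y": 0.11,"z": -0.06,"roll": 0.13,"hand": 1},
    {"x": 0.02,"y": 0.13,"z": -0.06,"roll": 0.16,"hand": 1},
    {"x": 0.02,"y": 0.145,"z": -0.06,"roll": 0.19,"hand": 1},
    {"x": 0.02,"y": 0.155,"z": -0.06,"roll": 0.22,"hand": 1},
    {"x": 0.02,"y": 0.16,"z": -0.06,"roll": 0.25,"hand": 1},
  ],
)

```text
time: 4.8
tool_pos: [0.5367, 0.0211, 0.2773]
tcp_rot: [-1.284, -2.863, 0.002]
wrist_force: [0.3, -0.1, -1.9]
width: 0.11
grip_force: 58.0
```

Request:
servo_tool(
  targets=[
    {"x": 0,"y": 0,"z": 0,"roll": 0.03,"hand": 1},
    {"x": 0,"y": 0,"z": 0,"roll": 0.06,"hand": 1},
    {"x": 0,"y": 0,"z": 0,"roll": 0.09,"hand": 1},
    {"x": 0,"y": 0,"z": 0,"roll": 0.12,"hand": 1},
    {"x": 0,"y": 0,"z": 0,"roll": 0.15,"hand": 1},
    {"x": 0,"y": 0,"z": 0,"roll": 0.18,"hand": 1},
    {"x": 0,"y": 0,"z": 0,"roll": 0.21,"hand": 1},
    {"x": 0,"y": 0,"z": 0,"roll": 0.24,"hand": 1},
    {"x": 0,"y": 0,"z": 0,"roll": 0.27,"hand": 1},
    {"x": 0,"y": 0,"z": 0,"roll": 0.3,"hand": 1},
  ],
)

```text
time: 5.63
tool_pos: [0.5367, 0.0203, 0.2772]
tcp_rot: [-2.445, -1.968, 0.005]
wrist_force: [0.6, -0.0, -2.3]
width: 0.111
grip_force: 58.0
```

Request:
servo_tool(
  targets=[
    {"x": 0,"y": 0,"z": 0,"roll": 0.03,"hand": 1},
    {"x": 0,"y": 0,"z": 0,"roll": 0.06,"hand": 1},
    {"x": 0,"y": 0,"z": 0,"roll": 0.09,"hand": 1},
    {"x": 0,"y": 0,"z": 0,"roll": 0.12,"hand": 1},
    {"x": 0,"y": 0,"z": 0,"roll": 0.15,"hand": 1},
    {"x": 0,"y": 0,"z": 0,"roll": 0.18,"hand": 1},
    {"x": 0,"y": 0,"z": 0,"roll": 0.21,"hand": 1},
    {"x": 0,"y": 0,"z": 0,"roll": 0.24,"hand": 1},
    {"x": 0,"y": 0,"z": 0,"roll": 0.27,"hand": 1},
    {"x": 0,"y": 0,"z": 0,"roll": 0.3,"hand": 1},
  ],
)

```text
time: 6.47
tool_pos: [0.5366, 0.0202, 0.2772]
tcp_rot: [-3.074, -0.644, 0.007]
wrist_force: [-0.2, 1.0, -2.2]
width: 0.112
grip_force: 58.0
```

```bash
python3 - <<'E'
from h import *
plan((554,70,150,-82.4),(554,70,72,-82.4))
E
```

```text
now [536.6  20.2 277.2] al -66.3 q6 66.0 w 0.112 F [-0.2  1.  -2.2] T [-0.12 -0.1   0.02] g 58.048436616081744 t 6.4667 tilt 0.25
(554, 70, 150, -82.4) x,y,z [ 0.0717 -0.0772  0.2543] roll 0.0892 rows> 3.3
(554, 70, 72, -82.4) x,y,z [0.    0.    0.156] roll -0.0 rows> 1.9
```

Request:
servo_tool(
  targets=[
    {"x": 0.01,"y": -0.01,"z": 0.01,"roll": 0.01,"hand": 1},
    {"x": 0.03,"y": -0.03,"z": 0.04,"roll": 0.03,"hand": 1},
    {"x": 0.05,"y": -0.05,"z": 0.08,"roll": 0.05,"hand": 1},
    {"x": 0.072,"y": -0.077,"z": 0.12,"roll": 0.07,"hand": 1},
    {"x": 0.072,"y": -0.077,"z": 0.17,"roll": 0.089,"hand": 1},
    {"x": 0.072,"y": -0.077,"z": 0.22,"roll": 0.089,"hand": 1},
    {"x": 0.072,"y": -0.077,"z": 0.27,"roll": 0.089,"hand": 1},
    {"x": 0.072,"y": -0.077,"z": 0.32,"roll": 0.089,"hand": 1},
    {"x": 0.072,"y": -0.077,"z": 0.36,"roll": 0.089,"hand": 1},
    {"x": 0.072,"y": -0.077,"z": 0.38,"roll": 0.089,"hand": 1},
  ],
)

```text
time: 7.3
tool_pos: [0.5509, 0.0697, 0.0843]
tcp_rot: [3.134, 0.217, -0.015]
wrist_force: [-0.4, 0.0, -2.5]
width: 0.107
grip_force: 58.0
```

Request:
servo_tool(
  targets=[
    {"x": 0,"y": 0,"z": 0.01,"roll": 0,"hand": 1},
    {"x": 0,"y": 0,"z": 0.02,"roll": 0,"hand": 1},
    {"x": 0,"y": 0,"z": 0.03,"roll": 0,"hand": 1},
    {"x": 0,"y": 0,"z": 0.04,"roll": 0,"hand": 1},
    {"x": 0,"y": 0,"z": 0.045,"roll": 0,"hand": 1},
    {"x": 0,"y": 0,"z": 0.045,"roll": 0,"hand": 1},
  ],
)

```text
time: 7.8
tool_pos: [0.5561, 0.07, 0.068]
tcp_rot: [-3.134, -0.216, -0.002]
wrist_force: [0.1, -0.1, 0.3]
width: 0.108
grip_force: 62.2
```

```bash
python3 - <<'E'
from h import *
plan((554,70,65,-82.4),(554,70,150,-82.4))
E
```

```text
now [556.1  70.   68. ] al -82.1 q6 87.0 w 0.108 F [ 0.1 -0.1  0.3] T [ 0.07  0.09 -0.09] g 62.20965585205704 t 7.8 tilt 0.09
(554, 70, 65, -82.4) x,y,z [-0.0042 -0.0006  0.0059] roll 0.0015 rows> 0.1
(554, 70, 150, -82.4) x,y,z [ 0.    0.   -0.17] roll -0.0 rows> 2.0
```

The wrist force returned to zero, so the bin is down. Releasing it and moving towards the orange roll.

Request:
servo_tool(
  targets=[
    {"x": 0,"y": 0,"z": 0,"roll": 0,"hand": 0},
    {"x": 0,"y": 0,"z": 0,"roll": 0,"hand": 0},
    {"x": 0,"y": 0,"z": 0,"roll": 0,"hand": -0.3},
    {"x": 0,"y": 0,"z": -0.03,"roll": 0,"hand": -0.3},
    {"x": 0,"y": 0,"z": -0.08,"roll": 0,"hand": -0.5},
    {"x": 0,"y": 0,"z": -0.14,"roll": 0,"hand": -1},
    {"x": 0,"y": 0,"z": -0.2,"roll": 0,"hand": -1},
    {"x": 0,"y": 0,"z": -0.24,"roll": 0,"hand": -1},
    {"x": 0,"y": 0,"z": -0.24,"roll": 0,"hand": -1},
  ],
)

```text
time: 8.55
tool_pos: [0.5592, 0.0704, 0.1939]
tcp_rot: [-3.134, -0.216, -0.017]
wrist_force: [0.4, 0.4, 1.0]
width: 0.998
grip_force: 0.0
```

```bash
python3 - <<'E'
from h import *
plan((524,-384,188,-81))
E
```

```text
now [559.2  70.4 193.9] al -82.1 q6 87.0 w 0.998 F [0.4 0.4 1. ] T [-0.02 -0.03  0.03] g 0.0 t 8.55 tilt 0.63
(524, -384, 188, -81) x,y,z [-0.1946  0.8905  0.0118] roll -0.0061 rows> 10.9
```

Request:
servo_tool(
  targets=[
    {"x": -0.01,"y": 0.05,"z": 0,"roll": 0,"hand": -1},
    {"x": -0.03,"y": 0.13,"z": 0,"roll": 0,"hand": -1},
    {"x": -0.05,"y": 0.21,"z": 0,"roll": 0,"hand": -1},
    {"x": -0.065,"y": 0.29,"z": 0,"roll": 0,"hand": -1},
    {"x": -0.08,"y": 0.37,"z": 0,"roll": 0,"hand": -1},
    {"x": -0.1,"y": 0.45,"z": 0,"roll": 0,"hand": -1},
    {"x": -0.115,"y": 0.53,"z": 0,"roll": 0,"hand": -1},
    {"x": -0.135,"y": 0.61,"z": 0,"roll": 0,"hand": -1},
    {"x": -0.15,"y": 0.69,"z": 0,"roll": 0,"hand": -1},
    {"x": -0.17,"y": 0.77,"z": 0,"roll": 0,"hand": -1},
  ],
)

```text
time: 9.38
tool_pos: [0.5234, -0.3248, 0.1868]
tcp_rot: [-3.134, -0.216, -0.0]
wrist_force: [0.6, -0.5, 0.4]
width: 1.0
grip_force: 0.0
```

Request:
servo_tool(
  targets=[
    {"x": -0.01,"y": 0.06,"z": 0,"roll": 0,"hand": -1},
    {"x": -0.02,"y": 0.1,"z": 0,"roll": 0,"hand": -1},
    {"x": -0.02,"y": 0.12,"z": 0,"roll": 0,"hand": -1},
    {"x": -0.02,"y": 0.12,"z": 0,"roll": 0,"hand": -1},
  ],
)

```text
time: 9.72
tool_pos: [0.522, -0.3856, 0.1866]
tcp_rot: [-3.134, -0.212, 0.0]
wrist_force: [-0.3, 0.8, -0.3]
width: 1.0
grip_force: 0.0
```

```bash
python3 - <<'E'
from h import *
plan((524,-384,188,-81),(524,-384,12,-81))
a=read_camera("top");cv2.imwrite("pics/l2.png",a[:,:,::-1])
E
```

```text
now [ 522.  -385.6  186.6] al -82.3 q6 44.0 w 1.0 F [-0.3  0.8 -0.3] T [-0.03  0.02  0.04] g 0.0 t 9.7167 tilt 0.02
(524, -384, 188, -81) x,y,z [ 0.0044 -0.0027 -0.0028] roll -0.0069 rows> 0.2
(524, -384, 12, -81) x,y,z [0.    0.    0.352] roll 0.0 rows> 4.2
```

View pics/l2.png

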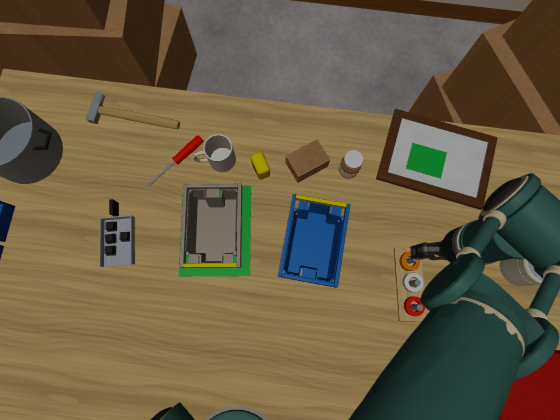

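The grey bin sits on the mat at (212,226) with its yellow end towards the robot. The blue bin is at (315,240). Now grasping the orange roll.

Request:
servo_tool(
  targets=[
    {"x": 0.004,"y": -0.003,"z": 0.05,"roll": -0.007,"hand": -1},
    {"x": 0.004,"y": -0.003,"z": 0.12,"roll": -0.007,"hand": -1},
    {"x": 0.004,"y": -0.003,"z": 0.19,"roll": -0.007,"hand": -1},
    {"x": 0.004,"y": -0.003,"z": 0.26,"roll": -0.007,"hand": -1},
    {"x": 0.004,"y": -0.003,"z": 0.32,"roll": -0.007,"hand": -1},
    {"x": 0.004,"y": -0.003,"z": 0.349,"roll": -0.007,"hand": -1},
    {"x": 0.004,"y": -0.003,"z": 0.349,"roll": -0.007,"hand": -1},
    {"x": 0.004,"y": -0.003,"z": 0.349,"roll": -0.007,"hand": 0.2},
    {"x": 0.004,"y": -0.003,"z": 0.349,"roll": -0.007,"hand": 1},
    {"x": 0.004,"y": -0.003,"z": 0.349,"roll": -0.007,"hand": 1},
  ],
  grip_force=30,
)

```text
time: 10.6
tool_pos: [0.5262, -0.3833, 0.0159]
tcp_rot: [3.128, 0.251, 0.006]
wrist_force: [0.2, 0.4, 0.4]
width: 0.605
grip_force: 0.0
```

Request:
servo_tool(
  targets=[
    {"x": 0,"y": 0,"z": 0,"roll": 0,"hand": 1},
    {"x": 0,"y": 0,"z": 0,"roll": 0,"hand": 1},
    {"x": 0,"y": 0,"z": -0.02,"roll": 0,"hand": 1},
    {"x": 0,"y": 0,"z": -0.05,"roll": 0,"hand": 1},
    {"x": 0,"y": 0,"z": -0.09,"roll": 0,"hand": 1},
    {"x": 0,"y": 0,"z": -0.14,"roll": 0,"hand": 1},
    {"x": 0,"y": 0,"z": -0.19,"roll": 0,"hand": 1},
    {"x": 0,"y": 0,"z": -0.24,"roll": 0,"hand": 1},
    {"x": 0,"y": 0,"z": -0.28,"roll": 0,"hand": 1},
    {"x": 0,"y": 0,"z": -0.28,"roll": 0,"hand": 1},
  ],
)

```text
time: 11.43
tool_pos: [0.527, -0.3846, 0.1602]
tcp_rot: [3.124, 0.25, 0.012]
wrist_force: [0.5, 0.2, 0.1]
width: 0.56
grip_force: 32.2
```

```bash
python3 - <<'E'
from h import *
im=cv2.cvtColor(cv2.imread("pics/l2.png"),cv2.COLOR_BGR2RGB)
m=hsvmask(im,(100,100,30),(125,255,255))|hsvmask(im,(24,120,60),(34,255,255))
c=blobs(cv2.morphologyEx(m,cv2.MORPH_CLOSE,np.ones((5,5))),(270,185,360,300))[0]
print("blue",rect("top",c,.08))
a=np.radians(-3.1);C=np.array([541,-133.5]);u=np.array([np.cos(a),np.sin(a)])
g=C+33*u
plan((g[0],g[1],150,-93.1),(g[0],g[1],14,-93.1))
E
```

```text
blue [ 540.8 -125.4  148.7  213.9   86.9]
now [ 527.  -384.6  160.2] al -80.9 q6 43.0 w 0.56 F [0.5 0.2 0.1] T [-0.01  0.    0.05] g 32.18212058767676 t 11.4333 tilt 0.63
(np.float64(573.951710120765), np.float64(-135.2846008284976), 150, -93.1) x,y,z [ 0.172  -0.4774  0.0203] roll 0.068 rows> 6.1
(np.float64(573.951710120765), np.float64(-135.2846008284976), 14, -93.1) x,y,z [ 0.    -0.     0.272] roll -0.0 rows> 3.3
```

Request:
servo_tool(
  targets=[
    {"x": 0.01,"y": -0.03,"z": 0,"roll": 0.01,"hand": 1},
    {"x": 0.03,"y": -0.09,"z": 0,"roll": 0.02,"hand": 1},
    {"x": 0.05,"y": -0.15,"z": 0,"roll": 0.03,"hand": 1},
    {"x": 0.075,"y": -0.21,"z": 0,"roll": 0.04,"hand": 1},
    {"x": 0.1,"y": -0.28,"z": 0,"roll": 0.05,"hand": 1},
    {"x": 0.12,"y": -0.35,"z": 0,"roll": 0.06,"hand": 1},
    {"x": 0.145,"y": -0.41,"z": 0,"roll": 0.068,"hand": 1},
    {"x": 0.165,"y": -0.465,"z": 0,"roll": 0.068,"hand": 1},
    {"x": 0.1745,"y": -0.493,"z": 0,"roll": 0.068,"hand": 1},
    {"x": 0.1745,"y": -0.493,"z": 0,"roll": 0.068,"hand": 1},
  ],
)

```text
time: 12.27
tool_pos: [0.5709, -0.1216, 0.1525]
tcp_rot: [-3.139, 0.079, 0.001]
wrist_force: [-0.3, -0.1, -0.1]
width: 0.569
grip_force: 32.2
```

Request:
servo_tool(
  targets=[
    {"x": 0,"y": 0,"z": 0.03,"roll": 0,"hand": 1},
    {"x": 0,"y": 0,"z": 0.09,"roll": 0,"hand": 1},
    {"x": 0,"y": 0,"z": 0.15,"roll": 0,"hand": 1},
    {"x": 0,"y": 0,"z": 0.21,"roll": 0,"hand": 1},
    {"x": 0,"y": 0,"z": 0.26,"roll": 0,"hand": 1},
    {"x": 0,"y": 0,"z": 0.28,"roll": 0,"hand": 1},
    {"x": 0,"y": 0,"z": 0.28,"roll": 0,"hand": 1},
  ],
)

```text
time: 12.85
tool_pos: [0.5686, -0.1251, 0.0102]
tcp_rot: [-3.14, 0.086, 0.008]
wrist_force: [0.1, -0.6, -1.0]
width: 0.568
grip_force: 31.9
```

```bash
python3 - <<'E'
from h import *
plan((574,-127.5,150,-93.1),(471,-396,160,-81))
E
```

```text
now [ 568.6 -125.1   10.2] al -93.1 q6 78.0 w 0.568 F [ 0.1 -0.6 -1. ] T [ 0.01  0.04 -0.  ] g 31.910901591181755 t 12.85 tilt 0.3
(574, -127.5, 150, -93.1) x,y,z [ 0.0111  0.0041 -0.2797] roll -0.0002 rows> 3.4
(471, -396, 160, -81) x,y,z [-0.1767  0.5474 -0.02  ] roll -0.0672 rows> 6.9
```

Request:
servo_tool(
  targets=[
    {"x": 0,"y": 0,"z": 0,"roll": 0,"hand": -0.4},
    {"x": 0,"y": 0,"z": 0,"roll": 0,"hand": -0.4},
    {"x": 0,"y": 0,"z": -0.02,"roll": 0,"hand": -0.4},
    {"x": 0,"y": 0,"z": -0.08,"roll": 0,"hand": -0.4},
    {"x": 0,"y": 0,"z": -0.15,"roll": 0,"hand": -0.4},
    {"x": 0,"y": 0,"z": -0.22,"roll": 0,"hand": -0.4},
    {"x": 0,"y": 0,"z": -0.28,"roll": 0,"hand": -1},
    {"x": 0,"y": 0,"z": -0.3,"roll": 0,"hand": -1},
  ],
)

```text
time: 13.52
tool_pos: [0.5752, -0.1258, 0.1715]
tcp_rot: [3.138, -0.084, 0.019]
wrist_force: [1.1, 0.5, 0.8]
width: 0.95
grip_force: 0.0
```

Request:
servo_tool(
  targets=[
    {"x": -0.02,"y": 0.05,"z": 0,"roll": -0.01,"hand": -1},
    {"x": -0.04,"y": 0.12,"z": 0,"roll": -0.02,"hand": -1},
    {"x": -0.06,"y": 0.2,"z": 0,"roll": -0.03,"hand": -1},
    {"x": -0.08,"y": 0.28,"z": 0,"roll": -0.04,"hand": -1},
    {"x": -0.1,"y": 0.35,"z": 0,"roll": -0.05,"hand": -1},
    {"x": -0.125,"y": 0.42,"z": 0,"roll": -0.067,"hand": -1},
    {"x": -0.145,"y": 0.49,"z": 0,"roll": -0.067,"hand": -1},
    {"x": -0.165,"y": 0.54,"z": 0,"roll": -0.067,"hand": -1},
    {"x": -0.166,"y": 0.551,"z": 0,"roll": -0.067,"hand": -1},
    {"x": -0.166,"y": 0.551,"z": 0,"roll": -0.067,"hand": -1},
  ],
)

```text
time: 14.35
tool_pos: [0.4727, -0.3973, 0.1636]
tcp_rot: [3.131, 0.241, 0.002]
wrist_force: [0.6, 0.4, 0.4]
width: 1.001
grip_force: 0.0
```

```bash
python3 - <<'E'
from h import *
plan((471,-396,12,-81))
im=read_camera("side")
for c in blobs(hsvmask(im,(0,0,150),(180,40,255)),(285,325,325,360),20)[:1]: print("white",rect("side",c,.03))
cv2.imwrite("pics/l3.png",cv2.resize(im[140:400,190:390,::-1],None,fx=2,fy=2))
E
```

```text
now [ 472.7 -397.3  163.6] al -81.2 q6 39.0 w 1.001 F [0.6 0.4 0.4] T [-0.02 -0.05 -0.03] g 0.0 t 14.35 tilt 0.08
(471, -396, 12, -81) x,y,z [-0.0029 -0.0031  0.3032] roll -0.0012 rows> 3.6
white [ 470.1 -398.2   47.6   48.5   71.2]
```

View pics/l3.png

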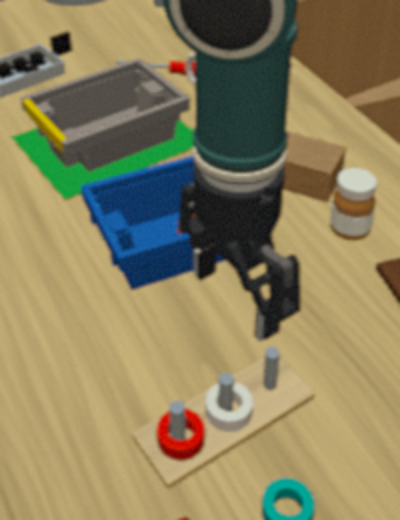

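The orange roll is in the blue bin and its spindle is empty. Next the white roll, same pattern.

Request:
servo_tool(
  targets=[
    {"x": -0.004,"y": 0,"z": 0.05,"roll": 0,"hand": -1},
    {"x": -0.004,"y": 0,"z": 0.11,"roll": 0,"hand": -1},
    {"x": -0.004,"y": 0,"z": 0.17,"roll": 0,"hand": -1},
    {"x": -0.004,"y": 0,"z": 0.23,"roll": 0,"hand": -1},
    {"x": -0.004,"y": 0,"z": 0.28,"roll": 0,"hand": -1},
    {"x": -0.004,"y": 0,"z": 0.303,"roll": 0,"hand": -1},
    {"x": -0.004,"y": 0,"z": 0.303,"roll": 0,"hand": -1},
    {"x": -0.004,"y": 0,"z": 0.303,"roll": 0,"hand": 0.2},
    {"x": -0.004,"y": 0,"z": 0.303,"roll": 0,"hand": 1},
    {"x": -0.004,"y": 0,"z": 0.303,"roll": 0,"hand": 1},
  ],
)

```text
time: 15.23
tool_pos: [0.4731, -0.3968, 0.0138]
tcp_rot: [3.129, 0.246, 0.005]
wrist_force: [-0.2, 0.0, -1.0]
width: 0.604
grip_force: 0.0
```

Request:
servo_tool(
  targets=[
    {"x": 0,"y": 0,"z": 0,"roll": 0,"hand": 1},
    {"x": 0,"y": 0,"z": 0,"roll": 0,"hand": 1},
    {"x": 0,"y": 0,"z": -0.02,"roll": 0,"hand": 1},
    {"x": 0,"y": 0,"z": -0.05,"roll": 0,"hand": 1},
    {"x": 0,"y": 0,"z": -0.09,"roll": 0,"hand": 1},
    {"x": 0,"y": 0,"z": -0.14,"roll": 0,"hand": 1},
    {"x": 0,"y": 0,"z": -0.19,"roll": 0,"hand": 1},
    {"x": 0,"y": 0,"z": -0.24,"roll": 0,"hand": 1},
    {"x": 0,"y": 0,"z": -0.28,"roll": 0,"hand": 1},
    {"x": 0,"y": 0,"z": -0.28,"roll": 0,"hand": 1},
  ],
)

```text
time: 16.07
tool_pos: [0.474, -0.3985, 0.1583]
tcp_rot: [3.124, 0.245, 0.011]
wrist_force: [1.3, -0.4, 0.8]
width: 0.573
grip_force: 31.3
```

Request:
servo_tool(
  targets=[
    {"x": 0.01,"y": -0.03,"z": 0,"roll": 0.01,"hand": 1},
    {"x": 0.03,"y": -0.09,"z": 0,"roll": 0.02,"hand": 1},
    {"x": 0.05,"y": -0.15,"z": 0,"roll": 0.03,"hand": 1},
    {"x": 0.07,"y": -0.22,"z": 0,"roll": 0.04,"hand": 1},
    {"x": 0.09,"y": -0.29,"z": 0,"roll": 0.05,"hand": 1},
    {"x": 0.11,"y": -0.36,"z": 0,"roll": 0.06,"hand": 1},
    {"x": 0.13,"y": -0.43,"z": 0,"roll": 0.067,"hand": 1},
    {"x": 0.15,"y": -0.49,"z": 0,"roll": 0.067,"hand": 1},
    {"x": 0.158,"y": -0.528,"z": 0,"roll": 0.067,"hand": 1},
    {"x": 0.158,"y": -0.528,"z": 0,"roll": 0.067,"hand": 1},
  ],
)

```text
time: 16.9
tool_pos: [0.5076, -0.1191, 0.1509]
tcp_rot: [-3.139, 0.079, 0.001]
wrist_force: [-0.8, -0.2, -0.2]
width: 0.579
grip_force: 31.3
```

```bash
python3 - <<'E'
from h import *
plan((508,-124,14,-93.1))
E
```

```text
now [ 507.6 -119.1  150.9] al -92.9 q6 77.0 w 0.579 F [-0.8 -0.2 -0.2] T [-0.01 -0.02 -0.03] g 31.30621947348118 t 16.9 tilt 0.1
(508, -124, 14, -93.1) x,y,z [0.0013 0.0097 0.2739] roll 0.0012 rows> 3.3
```

Request:
servo_tool(
  targets=[
    {"x": 0.001,"y": 0.01,"z": 0.03,"roll": 0,"hand": 1},
    {"x": 0.001,"y": 0.01,"z": 0.09,"roll": 0,"hand": 1},
    {"x": 0.001,"y": 0.01,"z": 0.15,"roll": 0,"hand": 1},
    {"x": 0.001,"y": 0.01,"z": 0.21,"roll": 0,"hand": 1},
    {"x": 0.001,"y": 0.01,"z": 0.26,"roll": 0,"hand": 1},
    {"x": 0.001,"y": 0.01,"z": 0.274,"roll": 0,"hand": 1},
    {"x": 0.001,"y": 0.01,"z": 0.274,"roll": 0,"hand": 1},
    {"x": 0.001,"y": 0.01,"z": 0.274,"roll": 0,"hand": -0.4},
    {"x": 0.001,"y": 0.01,"z": 0.274,"roll": 0,"hand": -0.4},
    {"x": 0.001,"y": 0.01,"z": 0.274,"roll": 0,"hand": -0.4},
  ],
)

```text
time: 17.73
tool_pos: [0.5101, -0.1283, 0.0163]
tcp_rot: [3.139, -0.085, 0.005]
wrist_force: [-0.1, -0.5, -0.6]
width: 0.697
grip_force: 0.0
```

Request:
servo_tool(
  targets=[
    {"x": 0,"y": 0,"z": -0.03,"roll": 0,"hand": -0.4},
    {"x": 0,"y": 0,"z": -0.08,"roll": 0,"hand": -0.4},
    {"x": 0,"y": 0,"z": -0.15,"roll": 0,"hand": -0.4},
    {"x": 0,"y": 0,"z": -0.22,"roll": 0,"hand": -0.4},
    {"x": 0,"y": 0,"z": -0.28,"roll": 0,"hand": -1},
    {"x": 0,"y": 0,"z": -0.3,"roll": 0,"hand": -1},
  ],
)

```text
time: 18.23
tool_pos: [0.5125, -0.129, 0.1721]
tcp_rot: [3.137, -0.084, 0.019]
wrist_force: [0.7, -0.3, 0.1]
width: 0.951
grip_force: 0.0
```

Request:
servo_tool(
  targets=[
    {"x": -0.02,"y": 0.05,"z": 0,"roll": -0.01,"hand": -1},
    {"x": -0.04,"y": 0.12,"z": 0,"roll": -0.02,"hand": -1},
    {"x": -0.06,"y": 0.2,"z": 0,"roll": -0.03,"hand": -1},
    {"x": -0.08,"y": 0.28,"z": 0,"roll": -0.04,"hand": -1},
    {"x": -0.1,"y": 0.35,"z": 0,"roll": -0.05,"hand": -1},
    {"x": -0.125,"y": 0.42,"z": 0,"roll": -0.067,"hand": -1},
    {"x": -0.145,"y": 0.49,"z": 0,"roll": -0.067,"hand": -1},
    {"x": -0.16,"y": 0.54,"z": 0,"roll": -0.067,"hand": -1},
    {"x": -0.164,"y": 0.566,"z": 0,"roll": -0.067,"hand": -1},
    {"x": -0.164,"y": 0.566,"z": 0,"roll": -0.067,"hand": -1},
  ],
)

```text
time: 19.07
tool_pos: [0.4107, -0.4087, 0.165]
tcp_rot: [3.13, 0.241, 0.001]
wrist_force: [0.6, 0.6, -0.4]
width: 0.998
grip_force: 0.0
```

```bash
python3 - <<'E'
from h import *
plan((411.5,-402.5,13,-81))
im=read_camera("side")
for c in blobs(hsvmask(im,(0,150,100),(6,255,255)),(260,335,300,375),20)[:1]: print("red",rect("side",c,.03))
E
```

```text
now [ 410.7 -408.7  165. ] al -81.2 q6 34.0 w 0.998 F [ 0.6  0.6 -0.4] T [ 0.01 -0.04 -0.02] g 0.0 t 19.0667 tilt 0.13
(411.5, -402.5, 13, -81) x,y,z [ 0.0035 -0.0121  0.304 ] roll -0.0012 rows> 3.6
red [ 408.9 -409.6   54.6   44.6   65.5]
```

Request:
servo_tool(
  targets=[
    {"x": 0.002,"y": -0.009,"z": 0.05,"roll": 0,"hand": -1},
    {"x": 0.002,"y": -0.009,"z": 0.11,"roll": 0,"hand": -1},
    {"x": 0.002,"y": -0.009,"z": 0.17,"roll": 0,"hand": -1},
    {"x": 0.002,"y": -0.009,"z": 0.23,"roll": 0,"hand": -1},
    {"x": 0.002,"y": -0.009,"z": 0.28,"roll": 0,"hand": -1},
    {"x": 0.002,"y": -0.009,"z": 0.304,"roll": 0,"hand": -1},
    {"x": 0.002,"y": -0.009,"z": 0.304,"roll": 0,"hand": -1},
    {"x": 0.002,"y": -0.009,"z": 0.304,"roll": 0,"hand": 0.2},
    {"x": 0.002,"y": -0.009,"z": 0.304,"roll": 0,"hand": 1},
    {"x": 0.002,"y": -0.009,"z": 0.304,"roll": 0,"hand": 1},
  ],
)

```text
time: 19.95
tool_pos: [0.4132, -0.4025, 0.0146]
tcp_rot: [3.129, 0.246, 0.004]
wrist_force: [0.1, 0.3, -0.5]
width: 0.606
grip_force: 0.0
```

Request:
servo_tool(
  targets=[
    {"x": 0,"y": 0,"z": 0,"roll": 0,"hand": 1},
    {"x": 0,"y": 0,"z": 0,"roll": 0,"hand": 1},
    {"x": 0,"y": 0,"z": -0.02,"roll": 0,"hand": 1},
    {"x": 0,"y": 0,"z": -0.05,"roll": 0,"hand": 1},
    {"x": 0,"y": 0,"z": -0.09,"roll": 0,"hand": 1},
    {"x": 0,"y": 0,"z": -0.14,"roll": 0,"hand": 1},
    {"x": 0,"y": 0,"z": -0.19,"roll": 0,"hand": 1},
    {"x": 0,"y": 0,"z": -0.24,"roll": 0,"hand": 1},
    {"x": 0,"y": 0,"z": -0.28,"roll": 0,"hand": 1},
    {"x": 0,"y": 0,"z": -0.28,"roll": 0,"hand": 1},
  ],
)

```text
time: 20.78
tool_pos: [0.414, -0.404, 0.1588]
tcp_rot: [3.124, 0.245, 0.01]
wrist_force: [1.2, -0.4, 0.1]
width: 0.563
grip_force: 31.2
```

Request:
servo_tool(
  targets=[
    {"x": 0.02,"y": -0.03,"z": 0,"roll": 0.01,"hand": 1},
    {"x": 0.06,"y": -0.09,"z": 0,"roll": 0.02,"hand": 1},
    {"x": 0.1,"y": -0.15,"z": 0,"roll": 0.03,"hand": 1},
    {"x": 0.14,"y": -0.21,"z": 0,"roll": 0.04,"hand": 1},
    {"x": 0.18,"y": -0.27,"z": 0,"roll": 0.05,"hand": 1},
    {"x": 0.22,"y": -0.33,"z": 0,"roll": 0.06,"hand": 1},
    {"x": 0.26,"y": -0.39,"z": 0,"roll": 0.067,"hand": 1},
    {"x": 0.3,"y": -0.45,"z": 0,"roll": 0.067,"hand": 1},
    {"x": 0.344,"y": -0.51,"z": 0,"roll": 0.067,"hand": 1},
    {"x": 0.344,"y": -0.51,"z": 0,"roll": 0.067,"hand": 1},
  ],
)

```text
time: 21.62
tool_pos: [0.5435, -0.1172, 0.1521]
tcp_rot: [-3.138, 0.078, -0.002]
wrist_force: [-0.2, -0.6, -0.2]
width: 0.568
grip_force: 31.2
```

```bash
python3 - <<'E'
from h import *
plan((541,-126,36,-93.1))
im=read_camera("side"); cv2.imwrite("pics/l4.png",cv2.resize(im[140:400,190:390,::-1],None,fx=2,fy=2))
E
```

```text
now [ 543.5 -117.2  152.1] al -92.8 q6 78.0 w 0.568 F [-0.2 -0.6 -0.2] T [-0.02  0.03  0.  ] g 31.2456511035316 t 21.6167 tilt 0.17
(541, -126, 36, -93.1) x,y,z [-0.0042  0.0178  0.2323] roll 0.0015 rows> 2.8
```

View pics/l4.png

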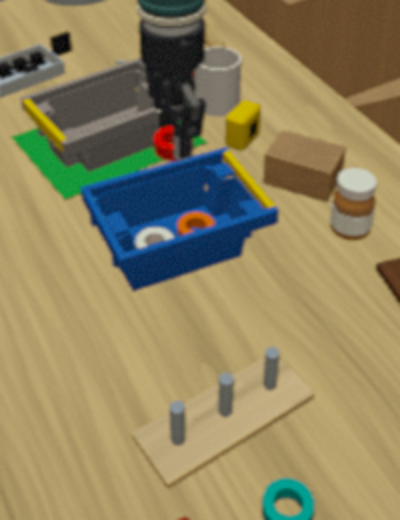

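White and orange lie flat in the blue bin and red is in the gripper. Lowering red on top of them.

Request:
servo_tool(
  targets=[
    {"x": -0.004,"y": 0.018,"z": 0.02,"roll": 0,"hand": 1},
    {"x": -0.004,"y": 0.018,"z": 0.07,"roll": 0,"hand": 1},
    {"x": -0.004,"y": 0.018,"z": 0.12,"roll": 0,"hand": 1},
    {"x": -0.004,"y": 0.018,"z": 0.17,"roll": 0,"hand": 1},
    {"x": -0.004,"y": 0.018,"z": 0.21,"roll": 0,"hand": 1},
    {"x": -0.004,"y": 0.018,"z": 0.235,"roll": 0,"hand": 1},
    {"x": -0.004,"y": 0.018,"z": 0.235,"roll": 0,"hand": 1},
    {"x": -0.004,"y": 0.018,"z": 0.235,"roll": 0,"hand": -0.4},
    {"x": -0.004,"y": 0.018,"z": 0.235,"roll": 0,"hand": -0.4},
    {"x": -0.004,"y": 0.018,"z": 0.235,"roll": 0,"hand": -0.4},
  ],
)

```text
time: 22.5
tool_pos: [0.5407, -0.1323, 0.0365]
tcp_rot: [3.14, -0.085, 0.005]
wrist_force: [-1.0, -0.8, 0.3]
width: 0.699
grip_force: 0.0
```

Request:
servo_tool(
  targets=[
    {"x": 0,"y": 0,"z": -0.03,"roll": 0,"hand": -0.4},
    {"x": 0,"y": 0,"z": -0.1,"roll": 0,"hand": -0.4},
    {"x": 0,"y": 0,"z": -0.18,"roll": 0,"hand": -0.4},
    {"x": 0,"y": 0.04,"z": -0.26,"roll": 0,"hand": -0.4},
    {"x": 0,"y": 0.12,"z": -0.3,"roll": 0,"hand": -1},
    {"x": 0,"y": 0.2,"z": -0.3,"roll": 0,"hand": -1},
    {"x": 0,"y": 0.28,"z": -0.3,"roll": 0,"hand": -1},
    {"x": 0,"y": 0.35,"z": -0.3,"roll": 0,"hand": -1},
    {"x": 0,"y": 0.38,"z": -0.3,"roll": 0,"hand": -1},
    {"x": 0,"y": 0.38,"z": -0.3,"roll": 0,"hand": -1},
  ],
)

```text
time: 23.33
tool_pos: [0.5292, -0.3251, 0.1866]
tcp_rot: [3.138, -0.09, 0.004]
wrist_force: [-1.0, 0.6, 0.4]
width: 0.996
grip_force: 0.0
```

```bash
python3 - <<'E'
from h import *
plan()
im=read_camera("top"); s=read_camera("side")
m=hsvmask(im,(100,100,30),(125,255,255))|hsvmask(im,(24,120,60),(34,255,255))
m=cv2.morphologyEx(m,cv2.MORPH_CLOSE,np.ones((5,5)))
print("blue",rect("top",blobs(m,(265,180,365,300))[0],.08))
c=blobs(hsvmask(im,(24,120,60),(34,255,255)),(170,250,260,290))[0]; print("yelgrey",rect("top",c,.082))
g=hsvmask(im,(0,0,30),(22,75,200))|hsvmask(im,(24,120,60),(34,255,255)); g=cv2.morphologyEx(g,cv2.MORPH_OPEN,np.ones((2,2)))
for c in blobs(cv2.morphologyEx(g,cv2.MORPH_CLOSE,np.ones((5,5))),(170,175,256,285))[:1]: print("grey",rect("top",c,.082))
cv2.imwrite("pics/l5.png",cv2.resize(im[170:310,90:370,::-1],None,fx=2.8,fy=2.8,interpolation=cv2.INTER_CUBIC))
E
```

```text
now [ 529.2 -325.1  186.6] al -93.3 q6 59.0 w 0.996 F [-1.   0.6  0.4] T [0.02 0.05 0.02] g 0.0 t 23.3333 tilt 0.22
blue [ 540.8 -126.3  148.7  213.8   88. ]
yelgrey [443.3 124.2   9.8 130.8   7.3]
grey [541.8 134.4 212.9 150.1   7.5]
```

View pics/l5.png

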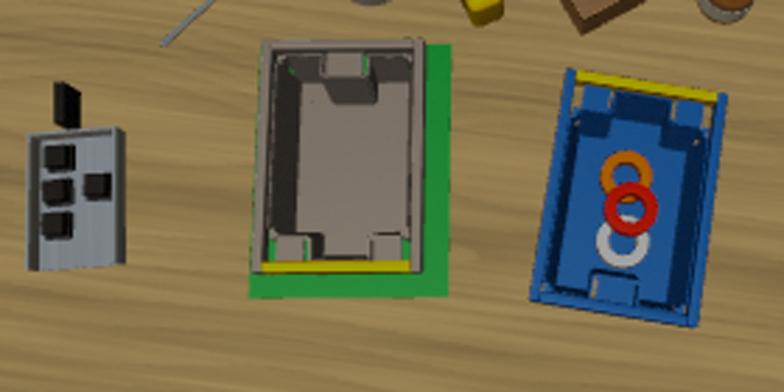

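```bash
python3 - <<'E'
from h import *
im=read_camera("top"); s=read_camera("side")
for nm,roi_t,roi_s,z in(("blueY",(280,185,365,220),(290,195,340,260),.08),("greyY",(170,250,260,290),(190,180,240,225),.082)):
    for n,i,r in(("top",im,roi_t),("side",s,roi_s)):
        c=blobs(hsvmask(i,(24,120,60),(34,255,255)),r,10)[0]; print(nm,n,rect(n,c,z))
cx=proj("side",[[.5408,-.1263,.08],[.5418,.1344,.082]]);print(cx)
# expected rim corners
from math import cos,sin,radians
for nm,C,a,z in(("blue",(540.8,-126.3),-2.6,.08),("grey",(541.8,134.4),187.5,.082)):
    u=np.array([cos(radians(a)),sin(radians(a))]);v=np.array([-u[1],u[0]])
    P=[np.r_[(np.array(C)+sx*107*u+sy*75*v)/1000,z] for sx,sy in((1,1),(1,-1),(-1,-1),(-1,1))]
    for i,n in((im,"top"),(s,"side")): cv2.polylines(i,[np.round(proj(n,P)*16).astype(np.int32)],True,(255,0,255),1,cv2.LINE_AA,4)
a=cv2.resize(im[175:300,165:365],None,fx=3,fy=3,interpolation=cv2.INTER_CUBIC)[:,:,::-1]
b=cv2.resize(s[165:290,180:340],None,fx=3,fy=3,interpolation=cv2.INTER_CUBIC)[:,:,::-1]
b=cv2.copyMakeBorder(b,0,0,0,120,cv2.BORDER_CONSTANT)
cv2.imwrite("pics/l6.png",cv2.resize(np.vstack([a,b]),None,fx=.8,fy=.8))
E
```

```text
blueY top [ 643.  -129.7  127.7    9.2   88. ]
blueY side [ 640.7 -157.6   20.5   10.2   85.5]
greyY top [443.3 124.2   9.8 130.8   7.3]
greyY side [439.3 111.1  21.2 145.2   8.7]
[[278.0543388  237.93988915]
 [241.33519254 188.36604509]]
```

View pics/l6.png

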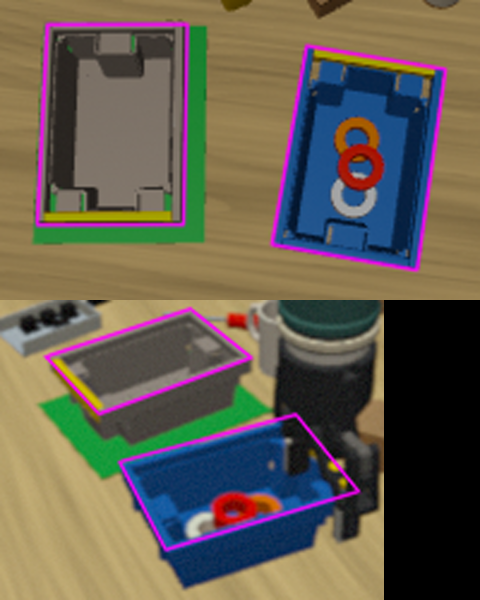

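```bash
python3 - <<'E'
from h import *
im=read_camera("top")
c=blobs(hsvmask(im,(0,150,100),(6,255,255)),(280,180,365,300))[0]; print("red (dropped 540.7,-132.3)",rect("top",c,.044))
plan((552,67,190,-82.5),(552,67,66,-82.5))
E
```

```text
red (dropped 540.7,-132.3) [ 534.1 -130.6   45.3   46.7   84.8]
now [ 529.2 -319.6  185. ] al -93.0 q6 60.0 w 1.0 F [ 0.7 -0.  -0.3] T [ 0.01  0.02 -0.02] g 0.0 t 23.5833 tilt 0.03
(552, 67, 190, -82.5) x,y,z [ 0.005  -0.7745 -0.0101] roll -0.0583 rows> 9.3
(552, 67, 66, -82.5) x,y,z [0.    0.    0.248] roll -0.0 rows> 3.0
```

Request:
servo_tool(
  targets=[
    {"x": 0,"y": -0.05,"z": -0.01,"roll": 0,"hand": -1},
    {"x": 0,"y": -0.13,"z": -0.01,"roll": -0.01,"hand": -1},
    {"x": 0,"y": -0.21,"z": -0.01,"roll": -0.02,"hand": -1},
    {"x": 0,"y": -0.29,"z": -0.01,"roll": -0.03,"hand": -1},
    {"x": 0,"y": -0.37,"z": -0.01,"roll": -0.04,"hand": -1},
    {"x": 0,"y": -0.45,"z": -0.01,"roll": -0.058,"hand": -1},
    {"x": 0,"y": -0.53,"z": -0.01,"roll": -0.058,"hand": -1},
    {"x": 0,"y": -0.6,"z": -0.01,"roll": -0.058,"hand": -1},
    {"x": 0.005,"y": -0.67,"z": -0.01,"roll": -0.058,"hand": -1},
    {"x": 0.005,"y": -0.74,"z": -0.01,"roll": -0.058,"hand": -1},
  ],
)

```text
time: 24.42
tool_pos: [0.5507, 0.0515, 0.1901]
tcp_rot: [-3.135, -0.205, -0.001]
wrist_force: [0.3, -0.2, -0.9]
width: 0.998
grip_force: 0.0
```

Request:
servo_tool(
  targets=[
    {"x": 0.006,"y": -0.034,"z": 0,"roll": 0,"hand": -0.5},
    {"x": 0.006,"y": -0.034,"z": 0,"roll": 0,"hand": -0.5},
    {"x": 0.006,"y": -0.034,"z": 0,"roll": 0,"hand": -0.5},
  ],
)

```text
time: 24.67
tool_pos: [0.5515, 0.0674, 0.1898]
tcp_rot: [3.134, 0.208, -0.0]
wrist_force: [0.7, -0.3, -0.1]
width: 0.751
grip_force: 0.0
```

```bash
python3 - <<'E'
from h import *
plan((552,67,66,-82.5))
E
```

```text
now [551.5  67.4 189.8] al -82.4 q6 87.0 w 0.751 F [ 0.7 -0.3 -0.1] T [ 0.07  0.01 -0.02] g 0.0 t 24.6667 tilt 0.02
(552, 67, 66, -82.5) x,y,z [0.0008 0.001  0.2476] roll 0.0006 rows> 3.0
```

Request:
servo_tool(
  targets=[
    {"x": 0,"y": 0,"z": 0.04,"roll": 0,"hand": -0.3},
    {"x": 0,"y": 0,"z": 0.1,"roll": 0,"hand": -0.2},
    {"x": 0,"y": 0,"z": 0.16,"roll": 0,"hand": -0.2},
    {"x": 0,"y": 0,"z": 0.21,"roll": 0,"hand": -0.2},
    {"x": 0,"y": 0,"z": 0.243,"roll": 0,"hand": -0.2},
    {"x": 0,"y": 0,"z": 0.247,"roll": 0,"hand": -0.2},
    {"x": 0,"y": 0,"z": 0.247,"roll": 0,"hand": 0.3},
    {"x": 0,"y": 0,"z": 0.247,"roll": 0,"hand": 0.7},
    {"x": 0,"y": 0,"z": 0.247,"roll": 0,"hand": 1},
    {"x": 0,"y": 0,"z": 0.247,"roll": 0,"hand": 1},
  ],
  grip_force=60,
)

```text
time: 25.5
tool_pos: [0.5539, 0.065, 0.0685]
tcp_rot: [3.134, 0.202, 0.006]
wrist_force: [-1.5, -1.4, 1.4]
width: 0.094
grip_force: 71.2
```

Request:
servo_tool(
  targets=[
    {"x": 0,"y": 0,"z": 0,"roll": 0,"hand": 1},
    {"x": 0,"y": 0,"z": 0,"roll": 0,"hand": 1},
    {"x": 0,"y": 0,"z": 0,"roll": 0,"hand": 1},
    {"x": 0,"y": 0,"z": 0,"roll": 0,"hand": 1},
  ],
)

```text
time: 25.83
tool_pos: [0.5539, 0.065, 0.0685]
tcp_rot: [3.134, 0.202, 0.006]
wrist_force: [0.1, -3.6, 6.8]
width: 0.096
grip_force: 72.0
```

```bash
python3 - <<'E'
from h import *
plan((554,67,220,-82.5),(542,-195,220,-92.6),(542,-195,133,-92.6))
E
```

```text
now [553.9  65.   68.5] al -82.6 q6 87.0 w 0.096 F [ 0.1 -3.6  6.8] T [-0.35  0.16  0.04] g 72.02859127219199 t 25.8333 tilt 0.21
(554, 67, 220, -82.5) x,y,z [ 0.0007 -0.0039 -0.3031] roll -0.0007 rows> 3.6
(542, -195, 220, -92.6) x,y,z [-0.0922  0.5164  0.    ] roll 0.0561 rows> 6.3
(542, -195, 133, -92.6) x,y,z [-0.    -0.     0.174] roll -0.0 rows> 2.1
```

Request:
servo_tool(
  targets=[
    {"x": 0,"y": 0,"z": -0.01,"roll": 0,"hand": 1},
    {"x": 0,"y": 0,"z": -0.04,"roll": 0,"hand": 1},
    {"x": 0,"y": 0,"z": -0.08,"roll": 0,"hand": 1},
    {"x": 0,"y": 0,"z": -0.13,"roll": 0,"hand": 1},
    {"x": 0,"y": 0,"z": -0.18,"roll": 0,"hand": 1},
    {"x": 0,"y": 0,"z": -0.23,"roll": 0,"hand": 1},
    {"x": 0,"y": 0,"z": -0.28,"roll": 0,"hand": 1},
    {"x": 0,"y": 0,"z": -0.33,"roll": 0,"hand": 1},
    {"x": 0,"y": 0,"z": -0.35,"roll": 0,"hand": 1},
    {"x": 0,"y": 0,"z": -0.35,"roll": 0,"hand": 1},
  ],
)

```text
time: 26.67
tool_pos: [0.554, 0.0657, 0.2447]
tcp_rot: [-3.135, -0.202, -0.01]
wrist_force: [0.0, 0.3, -1.5]
width: 0.094
grip_force: 70.4
```

Request:
servo_tool(
  targets=[
    {"x": 0,"y": 0.02,"z": 0,"roll": 0,"hand": 1},
    {"x": -0.01,"y": 0.06,"z": 0,"roll": 0.01,"hand": 1},
    {"x": -0.02,"y": 0.12,"z": 0,"roll": 0.02,"hand": 1},
    {"x": -0.035,"y": 0.19,"z": 0,"roll": 0.03,"hand": 1},
    {"x": -0.045,"y": 0.26,"z": 0,"roll": 0.04,"hand": 1},
    {"x": -0.06,"y": 0.33,"z": 0,"roll": 0.05,"hand": 1},
    {"x": -0.075,"y": 0.4,"z": 0,"roll": 0.056,"hand": 1},
    {"x": -0.085,"y": 0.46,"z": 0,"roll": 0.056,"hand": 1},
    {"x": -0.092,"y": 0.5,"z": 0,"roll": 0.056,"hand": 1},
    {"x": -0.094,"y": 0.514,"z": 0,"roll": 0.056,"hand": 1},
  ],
)

```text
time: 27.5
tool_pos: [0.5363, -0.1988, 0.238]
tcp_rot: [-3.14, 0.08, 0.008]
wrist_force: [0.0, -0.4, -2.6]
width: 0.096
grip_force: 70.4
```

Request:
servo_tool(
  targets=[
    {"x": 0,"y": 0,"z": 0,"roll": 0,"hand": 1},
    {"x": 0,"y": 0,"z": 0,"roll": 0,"hand": 1},
    {"x": 0,"y": 0,"z": 0,"roll": 0,"hand": 1},
  ],
)

```text
time: 27.75
tool_pos: [0.538, -0.1943, 0.24]
tcp_rot: [-3.139, 0.074, 0.003]
wrist_force: [0.0, -0.8, -2.1]
width: 0.096
grip_force: 70.4
```

```bash
python3 - <<'E'
from h import *
plan((540.6,-196,150,-92.6),(540.6,-196,133,-92.6))
im=read_camera("side");cv2.imwrite("pics/l7.png",cv2.resize(im[100:300,180:400,::-1],None,fx=2.5,fy=2.5))
E
```

```text
now [ 538.  -194.3  240. ] al -92.7 q6 70.0 w 0.096 F [ 0.  -0.8 -2.1] T [-0.16  0.   -0.  ] g 70.44869005680084 t 27.75 tilt 0.14
(540.6, -196, 150, -92.6) x,y,z [0.0054 0.0032 0.1801] roll -0.0005 rows> 2.2
(540.6, -196, 133, -92.6) x,y,z [ 0.    -0.     0.034] roll -0.0 rows> 0.4
```

View pics/l7.png

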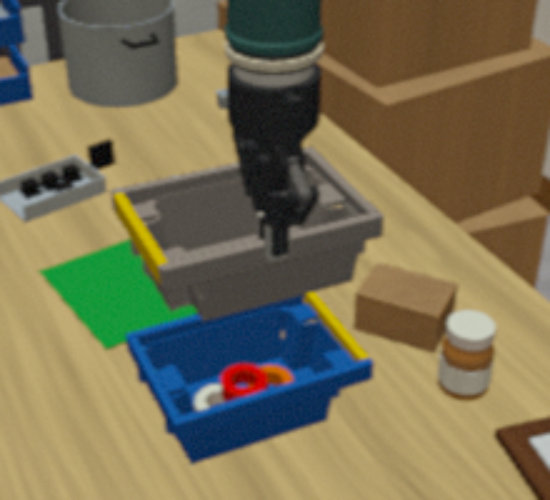

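The bin hangs level over the blue one, with its yellow end opposite the blue bin's yellow end. Lowering it onto the ledges.

Request:
servo_tool(
  targets=[
    {"x": 0.002,"y": 0.001,"z": 0.02,"roll": 0,"hand": 1},
    {"x": 0.004,"y": 0.002,"z": 0.05,"roll": 0,"hand": 1},
    {"x": 0.005,"y": 0.003,"z": 0.08,"roll": 0,"hand": 1},
    {"x": 0.005,"y": 0.003,"z": 0.11,"roll": 0,"hand": 1},
    {"x": 0.005,"y": 0.003,"z": 0.14,"roll": 0,"hand": 1},
    {"x": 0.005,"y": 0.003,"z": 0.165,"roll": 0,"hand": 1},
    {"x": 0.005,"y": 0.003,"z": 0.18,"roll": 0,"hand": 1},
    {"x": 0.005,"y": 0.003,"z": 0.19,"roll": 0,"hand": 1},
    {"x": 0.005,"y": 0.003,"z": 0.195,"roll": 0,"hand": 1},
    {"x": 0.005,"y": 0.003,"z": 0.195,"roll": 0,"hand": 1},
  ],
)

```text
time: 28.63
tool_pos: [0.5409, -0.1969, 0.1435]
tcp_rot: [-3.141, 0.074, 0.0]
wrist_force: [0.3, -0.4, -1.8]
width: 0.098
grip_force: 70.4
```

Request:
servo_tool(
  targets=[
    {"x": 0,"y": 0,"z": 0.004,"roll": 0,"hand": 1},
    {"x": 0,"y": 0,"z": 0.008,"roll": 0,"hand": 1},
    {"x": 0,"y": 0,"z": 0.012,"roll": 0,"hand": 1},
    {"x": 0,"y": 0,"z": 0.014,"roll": 0,"hand": 1},
    {"x": 0,"y": 0,"z": 0.014,"roll": 0,"hand": 1},
  ],
)

```text
time: 29.05
tool_pos: [0.5408, -0.1971, 0.1367]
tcp_rot: [-3.141, 0.075, 0.0]
wrist_force: [0.8, 0.7, -1.3]
width: 0.094
grip_force: 70.5
```

```bash
python3 - <<'E'
from h import *
plan((540.6,-196,134,-92.6))
E
```

```text
now [ 540.8 -197.1  136.7] al -92.7 q6 70.0 w 0.094 F [ 0.8  0.7 -1.3] T [-0.2   0.03 -0.  ] g 70.45543430373073 t 29.05 tilt 0.01
(540.6, -196, 134, -92.6) x,y,z [-0.0005 -0.0023  0.0054] roll -0.0008 rows> 0.1
```

Still hanging. About 2–3 mm more, then release and back off straight up.

Request:
servo_tool(
  targets=[
    {"x": 0,"y": 0,"z": 0.002,"roll": 0,"hand": 1},
    {"x": 0,"y": 0,"z": 0.004,"roll": 0,"hand": 1},
    {"x": 0,"y": 0,"z": 0.006,"roll": 0,"hand": 1},
    {"x": 0,"y": 0,"z": 0.006,"roll": 0,"hand": 1},
    {"x": 0,"y": 0,"z": 0.006,"roll": 0,"hand": 1},
  ],
)

```text
time: 29.47
tool_pos: [0.5412, -0.1976, 0.1347]
tcp_rot: [3.14, -0.075, 0.001]
wrist_force: [-2.0, -1.8, 3.6]
width: 0.095
grip_force: 71.6
```

Request:
servo_tool(
  targets=[
    {"x": 0,"y": 0,"z": 0,"roll": 0,"hand": 0.4},
    {"x": 0,"y": 0,"z": 0,"roll": 0,"hand": 0.2},
    {"x": 0,"y": 0,"z": 0,"roll": 0,"hand": 0.1},
    {"x": 0,"y": 0,"z": 0,"roll": 0,"hand": 0},
    {"x": 0,"y": 0,"z": -0.03,"roll": 0,"hand": 0},
    {"x": 0,"y": 0,"z": -0.08,"roll": 0,"hand": 0},
    {"x": 0,"y": 0,"z": -0.13,"roll": 0,"hand": 0},
    {"x": 0,"y": 0.05,"z": -0.15,"roll": 0,"hand": -0.5},
    {"x": 0,"y": 0.12,"z": -0.15,"roll": 0,"hand": -0.5},
    {"x": 0,"y": 0.18,"z": -0.15,"roll": 0,"hand": -0.5},
  ],
)

```text
time: 30.3
tool_pos: [0.5376, -0.288, 0.2104]
tcp_rot: [3.139, -0.072, 0.004]
wrist_force: [0.8, 0.4, 0.4]
width: 0.749
grip_force: 0.0
```

```bash
python3 - <<'E'
from h import *
plan()
im=read_camera("top"); s=read_camera("side")
c=blobs(hsvmask(im,(24,120,60),(34,255,255)),(270,250,365,320))[0]; print("yelgrey",rect("top",c,.148))
print("mid yellow cam expected for centred", np.array([541,-126.3])-102*np.array([.999,-.045]))
a=cv2.resize(im[165:305,265:385],None,fx=3,fy=3,interpolation=cv2.INTER_CUBIC)
b=cv2.resize(s[150:290,210:350],None,fx=3,fy=3,interpolation=cv2.INTER_CUBIC)
cv2.imwrite("pics/l8.png",np.hstack([a,b])[:,:,::-1])
E
```

```text
now [ 537.6 -288.   210.4] al -92.6 q6 62.0 w 0.749 F [0.8 0.4 0.4] T [-0.01 -0.    0.05] g 0.0 t 30.3 tilt 0.18
yelgrey [ 443.5 -122.2  130.3    9.4   87.5]
mid yellow cam expected for centred [ 439.102 -121.71 ]
```

View pics/l8.png

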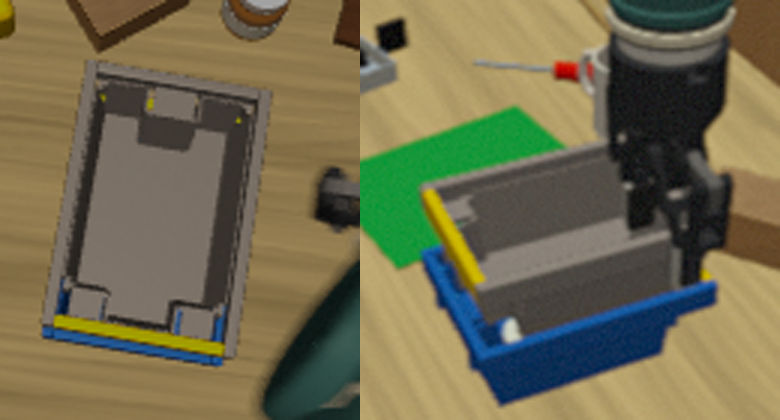

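The grey bin sits on the ledges, nearly centred and aligned, with its yellow end towards the robot. Next is the tray.

Request:
servo_tool(
  targets=[
    {"x": 0,"y": -0.05,"z": 0,"roll": 0,"hand": -0.5},
    {"x": 0,"y": -0.13,"z": 0,"roll": 0,"hand": -0.5},
    {"x": 0,"y": -0.21,"z": 0,"roll": 0,"hand": -0.5},
    {"x": 0,"y": -0.29,"z": 0,"roll": 0,"hand": -0.5},
    {"x": 0,"y": -0.37,"z": 0,"roll": 0,"hand": -0.5},
    {"x": 0,"y": -0.45,"z": 0,"roll": 0,"hand": -0.5},
    {"x": 0,"y": -0.53,"z": 0,"roll": 0,"hand": -0.5},
    {"x": 0,"y": -0.61,"z": 0,"roll": 0,"hand": -0.5},
    {"x": 0,"y": -0.69,"z": 0,"roll": 0,"hand": -0.5},
    {"x": 0,"y": -0.76,"z": 0,"roll": 0,"hand": -0.5},
  ],
)

```text
time: 31.23
tool_pos: [0.5536, 0.0959, 0.2084]
tcp_rot: [-3.14, 0.073, 0.001]
wrist_force: [0.4, -0.2, -0.6]
width: 0.745
grip_force: 0.0
```

Request:
servo_tool(
  targets=[
    {"x": 0,"y": -0.08,"z": 0,"roll": -0.02,"hand": -0.5},
    {"x": 0,"y": -0.16,"z": 0,"roll": -0.04,"hand": -0.5},
    {"x": 0,"y": -0.24,"z": 0,"roll": -0.06,"hand": -0.5},
    {"x": 0,"y": -0.32,"z": 0,"roll": -0.083,"hand": -0.5},
    {"x": 0,"y": -0.4,"z": 0,"roll": -0.083,"hand": -0.5},
    {"x": 0,"y": -0.48,"z": 0,"roll": -0.083,"hand": -0.5},
    {"x": 0,"y": -0.55,"z": 0,"roll": -0.083,"hand": -0.5},
    {"x": 0,"y": -0.6,"z": 0,"roll": -0.083,"hand": -0.5},
    {"x": 0,"y": -0.62,"z": 0,"roll": -0.083,"hand": -0.5},
    {"x": 0,"y": -0.62,"z": 0,"roll": -0.083,"hand": -0.5},
  ],
)

```text
time: 32.07
tool_pos: [0.5681, 0.4049, 0.2077]
tcp_rot: [-3.123, -0.339, 0.002]
wrist_force: [0.1, -0.8, -0.6]
width: 0.752
grip_force: 0.0
```

```bash
python3 - <<'E'
from h import *
im=read_camera("side")
for c in blobs(hsvmask(im,(0,0,0),(180,255,45)),(170,145,240,195),10)[:5]: print("black",rect("side",c,.035))
plan((560,411.5,120,-77.6),(560,411.5,18,-77.6))
E
```

```text
black [477.5 366.1  87.7  48.1  10. ]
black [562.6 408.6  65.7  29.   77.3]
now [568.4 402.9 207.8] al -77.7 q6 111.0 w 0.749 F [ 0.3 -0.4 -0.7] T [-0.03 -0.   -0.02] g 0.0 t 32.1167 tilt 0.11
(560, 411.5, 120, -77.6) x,y,z [-0.0128 -0.0204  0.1756] roll -0.0004 rows> 2.1
(560, 411.5, 18, -77.6) x,y,z [0.    0.    0.204] roll -0.0 rows> 2.4
```

Request:
servo_tool(
  targets=[
    {"x": -0.005,"y": -0.01,"z": 0.04,"roll": 0,"hand": -0.3},
    {"x": -0.013,"y": -0.02,"z": 0.1,"roll": 0,"hand": -0.3},
    {"x": -0.013,"y": -0.02,"z": 0.16,"roll": 0,"hand": -0.3},
    {"x": -0.013,"y": -0.02,"z": 0.22,"roll": 0,"hand": -0.3},
    {"x": -0.013,"y": -0.02,"z": 0.28,"roll": 0,"hand": -0.3},
    {"x": -0.013,"y": -0.02,"z": 0.33,"roll": 0,"hand": -0.3},
    {"x": -0.013,"y": -0.02,"z": 0.365,"roll": 0,"hand": -0.3},
    {"x": -0.013,"y": -0.02,"z": 0.379,"roll": 0,"hand": -0.3},
    {"x": -0.013,"y": -0.02,"z": 0.379,"roll": 0,"hand": -0.3},
    {"x": -0.013,"y": -0.02,"z": 0.379,"roll": 0,"hand": 0.3},
  ],
  grip_force=120,
)

```text
time: 32.95
tool_pos: [0.5614, 0.4096, 0.0198]
tcp_rot: [3.124, 0.332, 0.0]
wrist_force: [0.7, -0.5, -0.0]
width: 0.527
grip_force: 0.0
```

Request:
servo_tool(
  targets=[
    {"x": 0,"y": 0,"z": 0,"roll": 0,"hand": 0.6},
    {"x": 0,"y": 0,"z": 0,"roll": 0,"hand": 0.8},
    {"x": 0,"y": 0,"z": 0,"roll": 0,"hand": 1},
    {"x": 0,"y": 0,"z": 0,"roll": 0,"hand": 1},
    {"x": 0,"y": 0,"z": 0,"roll": 0,"hand": 1},
    {"x": 0,"y": 0,"z": 0,"roll": 0,"hand": 1},
    {"x": 0,"y": 0,"z": 0,"roll": 0,"hand": 1},
  ],
)

```text
time: 33.53
tool_pos: [0.5625, 0.4112, 0.0218]
tcp_rot: [-3.123, -0.334, -0.005]
wrist_force: [0.4, -2.0, 6.4]
width: 0.121
grip_force: 117.0
```

Request:
servo_tool(
  targets=[
    {"x": 0,"y": 0,"z": -0.005,"roll": 0,"hand": 1},
    {"x": 0,"y": 0,"z": -0.01,"roll": 0,"hand": 1},
    {"x": 0,"y": 0,"z": -0.015,"roll": 0,"hand": 1},
    {"x": 0,"y": 0,"z": -0.02,"roll": 0,"hand": 1},
    {"x": 0,"y": 0,"z": -0.025,"roll": 0,"hand": 1},
    {"x": 0,"y": 0,"z": -0.03,"roll": 0,"hand": 1},
    {"x": 0,"y": 0,"z": -0.03,"roll": 0,"hand": 1},
  ],
)

```text
time: 34.12
tool_pos: [0.5613, 0.4108, 0.0349]
tcp_rot: [-3.123, -0.334, -0.001]
wrist_force: [-0.4, 1.8, -1.5]
width: 0.118
grip_force: 117.0
```

```bash
python3 - <<'E'
from h import *
plan((560,411.5,120,-77.6))
im=read_camera("side");cv2.imwrite("pics/l9.png",cv2.resize(im[110:210,150:270,::-1],None,fx=5,fy=5,interpolation=cv2.INTER_CUBIC))
E
```

```text
now [561.3 410.8  34.9] al -77.8 q6 112.0 w 0.118 F [-0.4  1.8 -1.5] T [ 0.06 -0.18 -0.03] g 116.97186827659607 t 34.1167 tilt 0.05
(560, 411.5, 120, -77.6) x,y,z [-0.0023 -0.0018 -0.1703] roll -0.001 rows> 2.0
```

View pics/l9.png

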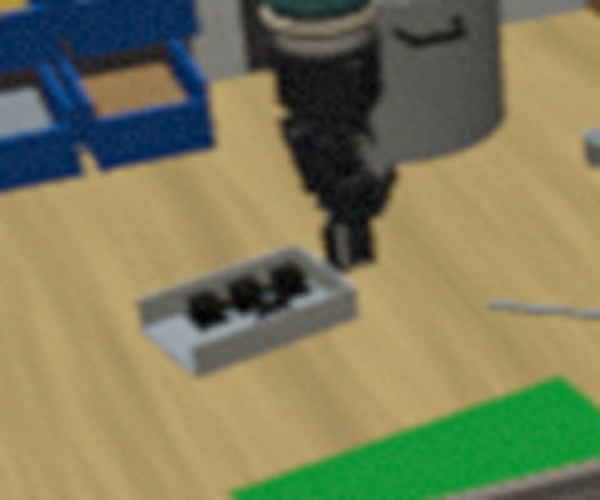

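The tray is held level at 120 N, carrying a 0.18 N·m moment. Lifting it and carrying it slowly to the bin.

Request:
servo_tool(
  targets=[
    {"x": 0,"y": 0,"z": -0.01,"roll": 0,"hand": 1},
    {"x": 0,"y": 0,"z": -0.04,"roll": 0,"hand": 1},
    {"x": 0,"y": 0,"z": -0.08,"roll": 0,"hand": 1},
    {"x": 0,"y": 0,"z": -0.13,"roll": 0,"hand": 1},
    {"x": 0,"y": 0,"z": -0.19,"roll": 0,"hand": 1},
    {"x": 0,"y": 0,"z": -0.25,"roll": 0,"hand": 1},
    {"x": 0,"y": 0,"z": -0.31,"roll": 0,"hand": 1},
    {"x": 0,"y": 0,"z": -0.37,"roll": 0,"hand": 1},
    {"x": 0,"y": 0,"z": -0.42,"roll": 0,"hand": 1},
    {"x": 0,"y": 0,"z": -0.445,"roll": 0,"hand": 1},
  ],
)

```text
time: 35.0
tool_pos: [0.5626, 0.4117, 0.2634]
tcp_rot: [-3.12, -0.334, -0.011]
wrist_force: [0.7, 1.1, -0.5]
width: 0.117
grip_force: 117.1
```

```bash
python3 - <<'E'
from h import *
plan((578,-128,256,-92.6))
E
```

```text
now [562.6 411.7 263.4] al -77.8 q6 112.0 w 0.117 F [ 0.7  1.1 -0.5] T [ 0.02 -0.11  0.04] g 117.07444310188293 t 35.0 tilt 0.46
(578, -128, 256, -92.6) x,y,z [-0.1982  1.0614  0.0149] roll 0.0823 rows> 12.9
```

Request:
servo_tool(
  targets=[
    {"x": 0,"y": 0.01,"z": 0,"roll": 0,"hand": 1},
    {"x": 0,"y": 0.03,"z": 0,"roll": 0,"hand": 1},
    {"x": -0.01,"y": 0.06,"z": 0,"roll": 0,"hand": 1},
    {"x": -0.02,"y": 0.1,"z": 0,"roll": 0,"hand": 1},
    {"x": -0.03,"y": 0.15,"z": 0,"roll": 0,"hand": 1},
    {"x": -0.04,"y": 0.2,"z": 0,"roll": 0,"hand": 1},
    {"x": -0.05,"y": 0.25,"z": 0,"roll": 0,"hand": 1},
    {"x": -0.06,"y": 0.3,"z": 0,"roll": 0,"hand": 1},
    {"x": -0.07,"y": 0.35,"z": 0,"roll": 0,"hand": 1},
    {"x": -0.08,"y": 0.4,"z": 0,"roll": 0,"hand": 1},
  ],
)

```text
time: 35.83
tool_pos: [0.562, 0.2034, 0.2534]
tcp_rot: [3.122, 0.333, -0.009]
wrist_force: [0.1, 0.4, -1.9]
width: 0.119
grip_force: 117.1
```

Request:
servo_tool(
  targets=[
    {"x": -0.01,"y": 0.05,"z": 0,"roll": 0,"hand": 1},
    {"x": -0.02,"y": 0.1,"z": 0,"roll": 0,"hand": 1},
    {"x": -0.03,"y": 0.15,"z": 0,"roll": 0,"hand": 1},
    {"x": -0.04,"y": 0.2,"z": 0,"roll": 0,"hand": 1},
    {"x": -0.05,"y": 0.25,"z": 0,"roll": 0,"hand": 1},
    {"x": -0.06,"y": 0.3,"z": 0,"roll": 0,"hand": 1},
    {"x": -0.07,"y": 0.34,"z": 0,"roll": 0,"hand": 1},
    {"x": -0.075,"y": 0.37,"z": 0,"roll": 0,"hand": 1},
    {"x": -0.08,"y": 0.39,"z": 0,"roll": 0,"hand": 1},
    {"x": -0.08,"y": 0.4,"z": 0,"roll": 0,"hand": 1},
  ],
)

```text
time: 36.67
tool_pos: [0.5654, 0.0006, 0.2543]
tcp_rot: [-3.124, -0.331, 0.007]
wrist_force: [0.3, 0.3, -2.3]
width: 0.123
grip_force: 117.1
```

```bash
python3 - <<'E'
from h import *
plan((578,-128,256,-92.6))
im=read_camera("side");cv2.imwrite("pics/l10.png",cv2.resize(im[80:280,150:370,::-1],None,fx=2.5,fy=2.5,interpolation=cv2.INTER_CUBIC))
E
```

```text
now [565.4   0.6 254.3] al -77.9 q6 75.0 w 0.123 F [ 0.3  0.3 -2.3] T [ 0.04 -0.1  -0.02] g 117.11723327636719 t 36.6667 tilt 0.26
(578, -128, 256, -92.6) x,y,z [-0.0291  0.2567 -0.0033] roll 0.0816 rows> 3.1
```

View pics/l10.png

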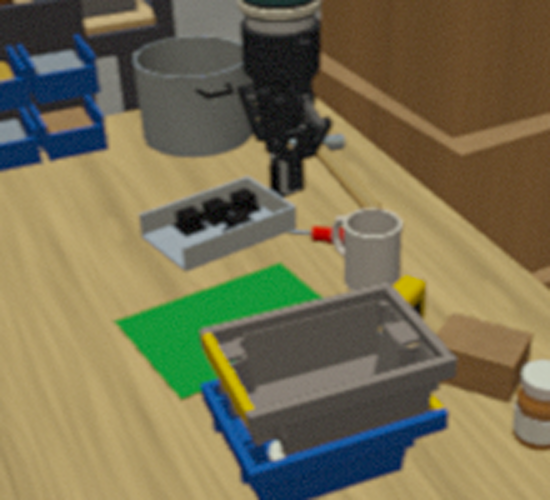

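The tray is level with its 4 caps aboard, so on to the pouring pose.

Request:
servo_tool(
  targets=[
    {"x": 0,"y": 0.01,"z": 0,"roll": 0.01,"hand": 1},
    {"x": 0,"y": 0.03,"z": 0,"roll": 0.02,"hand": 1},
    {"x": -0.01,"y": 0.06,"z": 0,"roll": 0.03,"hand": 1},
    {"x": -0.01,"y": 0.1,"z": 0,"roll": 0.04,"hand": 1},
    {"x": -0.015,"y": 0.14,"z": 0,"roll": 0.05,"hand": 1},
    {"x": -0.02,"y": 0.18,"z": 0,"roll": 0.06,"hand": 1},
    {"x": -0.025,"y": 0.215,"z": 0,"roll": 0.07,"hand": 1},
    {"x": -0.029,"y": 0.24,"z": 0,"roll": 0.082,"hand": 1},
    {"x": -0.029,"y": 0.253,"z": 0,"roll": 0.082,"hand": 1},
    {"x": -0.029,"y": 0.257,"z": 0,"roll": 0.082,"hand": 1},
  ],
)

```text
time: 37.55
tool_pos: [0.5807, -0.1267, 0.2567]
tcp_rot: [-3.141, 0.071, 0.0]
wrist_force: [-0.1, 0.5, -2.3]
width: 0.122
grip_force: 117.2
```

Request:
servo_tool(
  targets=[
    {"x": 0,"y": 0,"z": 0,"roll": 0,"hand": 1},
    {"x": 0,"y": 0,"z": 0,"roll": 0,"hand": 1},
    {"x": 0,"y": 0,"z": 0,"roll": 0,"hand": 1},
  ],
  grip_force=60,
)

```text
time: 37.8
tool_pos: [0.5804, -0.125, 0.2567]
tcp_rot: [-3.14, 0.068, 0.0]
wrist_force: [-1.6, -1.1, -1.5]
width: 0.118
grip_force: 117.2
```

Request:
servo_tool(
  targets=[
    {"x": 0,"y": 0,"z": 0,"roll": 0,"hand": 1},
    {"x": 0,"y": 0,"z": 0,"roll": 0,"hand": 1},
    {"x": 0,"y": 0,"z": 0,"roll": 0,"hand": 1},
  ],
  grip_force=40,
)

```text
time: 38.05
tool_pos: [0.5804, -0.1254, 0.2569]
tcp_rot: [-3.141, 0.069, -0.0]
wrist_force: [0.1, 0.3, -1.6]
width: 0.124
grip_force: 117.2
```

```bash
python3 - <<'E'
from h import *
plan((578,-128,256,-92.6))
im=read_camera("side");cv2.imwrite("pics/l11.png",cv2.resize(im[80:280,180:400,::-1],None,fx=2,fy=2,interpolation=cv2.INTER_CUBIC))
E
```

```text
now [ 580.4 -125.4  256.9] al -92.5 q6 78.0 w 0.124 F [ 0.1  0.3 -1.6] T [-0.01 -0.11 -0.01] g 117.15800285339355 t 38.05 tilt 0.01
(578, -128, 256, -92.6) x,y,z [-0.0046  0.0053  0.0017] roll 0.0005 rows> 0.1
```

View pics/l11.png

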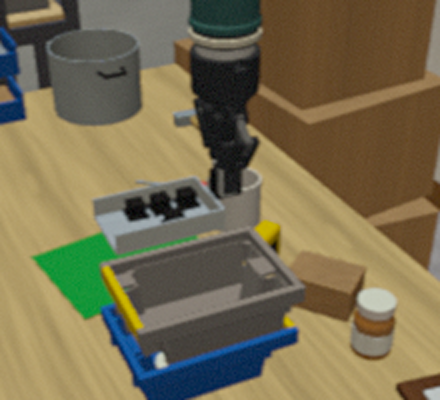

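The tray is level over the grey bin and the grip still reads 117 N. That was the last picture I may view, so I'll go by numbers from here. Easing the closure should lower the force.

Request:
servo_tool(
  targets=[
    {"x": 0,"y": 0,"z": 0,"roll": 0,"hand": 0.88},
    {"x": 0,"y": 0,"z": 0,"roll": 0,"hand": 0.88},
  ],
  grip_force=40,
)

```text
time: 38.27
tool_pos: [0.5804, -0.1258, 0.2568]
tcp_rot: [-3.141, 0.07, -0.0]
wrist_force: [-0.2, 0.6, -1.9]
width: 0.125
grip_force: 117.2
```

```bash
python3 - <<'E'
from h import *
plan()
E
```

```text
now [ 580.4 -125.8  256.8] al -92.5 q6 78.0 w 0.125 F [-0.2  0.6 -1.9] T [-0.02 -0.16  0.04] g 117.15857148170471 t 38.2667 tilt 0.0
```

Request:
servo_tool(
  targets=[
    {"x": 0,"y": 0,"z": 0,"roll": 0,"hand": 0.8},
  ],
  grip_force=30,
)

```text
time: 38.35
tool_pos: [0.5804, -0.1259, 0.2568]
tcp_rot: [3.141, -0.07, 0.0]
wrist_force: [0.8, 0.3, -0.7]
width: 0.12
grip_force: 117.2
```

Request:
servo_tool(
  targets=[
    {"x": 0,"y": 0,"z": 0,"roll": 0,"hand": 0.78},
  ],
)

```text
time: 38.43
tool_pos: [0.5805, -0.1259, 0.2568]
tcp_rot: [-3.141, 0.07, -0.0]
wrist_force: [-0.4, 0.0, -1.6]
width: 0.125
grip_force: 117.2
```

Request:
servo_tool(
  targets=[
    {"x": 0,"y": 0,"z": 0,"roll": 0,"hand": 0.77},
  ],
)

```text
time: 38.52
tool_pos: [0.5804, -0.1259, 0.2568]
tcp_rot: [-3.141, 0.07, 0.0]
wrist_force: [0.1, 0.5, -1.3]
width: 0.124
grip_force: 117.2
```

The closure stays latched at 117 N. So I'll set the loaded tray on the mat and regrip it lightly, so that it can swing about the pads over the bin.

Request:
servo_tool(
  targets=[
    {"x": 0,"y": -0.01,"z": 0,"roll": 0,"hand": 1},
    {"x": 0,"y": -0.04,"z": 0,"roll": 0,"hand": 1},
    {"x": 0.01,"y": -0.09,"z": 0,"roll": 0,"hand": 1},
    {"x": 0.02,"y": -0.15,"z": 0,"roll": 0,"hand": 1},
    {"x": 0.03,"y": -0.22,"z": 0,"roll": 0,"hand": 1},
    {"x": 0.04,"y": -0.29,"z": 0,"roll": 0,"hand": 1},
    {"x": 0.05,"y": -0.36,"z": 0,"roll": 0,"hand": 1},
    {"x": 0.06,"y": -0.43,"z": 0,"roll": 0,"hand": 1},
    {"x": 0.07,"y": -0.49,"z": 0,"roll": 0,"hand": 1},
    {"x": 0.07,"y": -0.5275,"z": 0,"roll": 0,"hand": 1},
  ],
)

```text
time: 39.35
tool_pos: [0.6272, 0.1408, 0.2567]
tcp_rot: [-3.139, 0.066, -0.001]
wrist_force: [-0.2, -1.1, -2.5]
width: 0.119
grip_force: 117.2
```

Request:
servo_tool(
  targets=[
    {"x": 0,"y": 0,"z": 0.01,"roll": 0,"hand": 1},
    {"x": 0,"y": 0,"z": 0.04,"roll": 0,"hand": 1},
    {"x": 0,"y": 0,"z": 0.09,"roll": 0,"hand": 1},
    {"x": 0,"y": 0,"z": 0.15,"roll": 0,"hand": 1},
    {"x": 0,"y": 0,"z": 0.21,"roll": 0,"hand": 1},
    {"x": 0,"y": 0,"z": 0.27,"roll": 0,"hand": 1},
    {"x": 0,"y": 0,"z": 0.33,"roll": 0,"hand": 1},
    {"x": 0,"y": 0,"z": 0.38,"roll": 0,"hand": 1},
    {"x": 0,"y": 0,"z": 0.41,"roll": 0,"hand": 1},
    {"x": 0,"y": 0,"z": 0.42,"roll": 0,"hand": 1},
  ],
)

```text
time: 40.18
tool_pos: [0.6236, 0.1358, 0.0426]
tcp_rot: [3.139, -0.07, -0.011]
wrist_force: [-0.8, 0.1, -1.9]
width: 0.123
grip_force: 117.2
```

Request:
servo_tool(
  targets=[
    {"x": 0,"y": 0,"z": 0.01,"roll": 0,"hand": 1},
    {"x": 0,"y": 0,"z": 0.02,"roll": 0,"hand": 1},
    {"x": 0,"y": 0,"z": 0.03,"roll": 0,"hand": 1},
    {"x": 0,"y": 0,"z": 0.038,"roll": 0,"hand": 1},
    {"x": 0,"y": 0,"z": 0.044,"roll": 0,"hand": 1},
    {"x": 0,"y": 0,"z": 0.046,"roll": 0,"hand": 1},
    {"x": 0,"y": 0,"z": 0.046,"roll": 0,"hand": 1},
  ],
)

```text
time: 40.77
tool_pos: [0.6273, 0.136, 0.024]
tcp_rot: [-3.141, 0.07, -0.001]
wrist_force: [0.4, -0.0, -1.3]
width: 0.118
grip_force: 117.2
```

```bash
python3 - <<'E'
from h import *
plan()
E
```

```text
now [627.3 136.   24. ] al -92.6 q6 103.0 w 0.118 F [ 0.4 -0.  -1.3] T [-0.07 -0.16  0.03] g 117.17274785041809 t 40.7667 tilt 0.02
```

Request:
servo_tool(
  targets=[
    {"x": 0,"y": 0,"z": 0.001,"roll": 0,"hand": 0.6},
    {"x": 0,"y": 0,"z": 0.001,"roll": 0,"hand": 0.5},
    {"x": 0,"y": 0,"z": 0.001,"roll": 0,"hand": 0.5},
    {"x": 0,"y": 0,"z": 0.001,"roll": 0,"hand": 1},
    {"x": 0,"y": 0,"z": 0.001,"roll": 0,"hand": 1},
    {"x": 0,"y": 0,"z": 0.001,"roll": 0,"hand": 1},
    {"x": 0,"y": 0,"z": 0.001,"roll": 0,"hand": 1},
    {"x": 0,"y": 0,"z": 0.001,"roll": 0,"hand": 1},
  ],
  grip_force=20,
)

```text
time: 41.43
tool_pos: [0.6276, 0.136, 0.0238]
tcp_rot: [-3.141, 0.07, -0.001]
wrist_force: [-0.5, -0.9, 3.6]
width: 0.138
grip_force: 22.0
```

Request:
servo_tool(
  targets=[
    {"x": 0,"y": 0,"z": -0.005,"roll": 0,"hand": 1},
    {"x": 0,"y": 0,"z": -0.01,"roll": 0,"hand": 1},
    {"x": 0,"y": 0,"z": -0.015,"roll": 0,"hand": 1},
    {"x": 0,"y": 0,"z": -0.02,"roll": 0,"hand": 1},
    {"x": 0,"y": 0,"z": -0.02,"roll": 0,"hand": 1},
  ],
)

```text
time: 41.85
tool_pos: [0.6273, 0.1361, 0.0336]
tcp_rot: [-3.141, 0.07, -0.001]
wrist_force: [-0.4, -0.2, -1.9]
width: 0.139
grip_force: 21.4
```

```bash
cat >> h.py <<'E'
def avgF(n=6):
    F=[];T=[]
    for i in range(n):
        im=read_camera("side"); s=bot.read_state(); F.append(s['wrist_force']);T.append(s['torque'])
    print("F",np.mean(F,0).round(2),"T",np.mean(T,0).round(3),"z",s['tool_pos'][2].round(4),"g",s['grip_force'],"w",s['width']); return im
E
python3 - <<'E'
from h import *
im=avgF()
# tray low-saturation mask in side view: outline extremes
z=hsvmask(im,(90,8,70),(130,70,255))
for c in blobs(z,(190,110,300,230),40)[:3]: print(cv2.contourArea(c), cv2.minAreaRect(c), c[:,0].min(0),c[:,0].max(0))
for c in blobs(hsvmask(im,(0,0,0),(180,255,45)),(190,110,300,230),15)[:4]: print("black",cv2.contourArea(c),cv2.minAreaRect(c)[0])
print(proj("side",[[.48,.14+.0,.03],[.48,.18,.05],[.48,.18,.0]]))
E
```

```text
F [ 0.2   0.13 -1.9 ] T [-0.008 -0.116 -0.004] z 0.0331 g 21.36194497346878 w 0.13898826898840824
141.5 ((232.685546875, 205.41754150390625), (12.082619667053223, 22.64221954345703), 66.03751373291016) [221 200] [244 215]
42.0 ((254.10891723632812, 201.089111328125), (7.562282562255859, 13.731513977050781), 84.2894058227539) [247 197] [261 205]
black 521.5 (266.0309143066406, 172.680419921875)
black 46.5 (245.00003051757812, 200.50003051757812)
black 35.5 (201.28048706054688, 116.02438354492188)
black 31.0 (234.5, 201.0)
[[223.05248122 206.68117805]
 [218.19649446 194.84120013]
 [219.78406082 207.91551197]]
```

Even 20 N holds it level with the full moment of 0.116 N·m. I'll regrip only the fin's upper rear with the pad tips, which gives a smaller patch and a longer arm, and test-lift.

Request:
servo_tool(
  targets=[
    {"x": 0,"y": 0,"z": 0.008,"roll": 0,"hand": 1},
    {"x": 0,"y": 0,"z": 0.016,"roll": 0,"hand": 1},
    {"x": 0,"y": 0,"z": 0.02,"roll": 0,"hand": 1},
    {"x": 0,"y": 0,"z": 0.02,"roll": 0,"hand": 0.5},
    {"x": 0,"y": 0,"z": 0.02,"roll": 0,"hand": 0.5},
    {"x": 0.01,"y": 0,"z": 0,"roll": 0,"hand": 0.5},
    {"x": 0.02,"y": 0,"z": -0.02,"roll": 0,"hand": 0.5},
    {"x": 0.024,"y": 0,"z": -0.026,"roll": 0,"hand": 0.5},
    {"x": 0.024,"y": 0,"z": -0.026,"roll": 0,"hand": 0.5},
    {"x": 0.024,"y": 0,"z": -0.026,"roll": 0,"hand": 1},
  ],
)

```text
time: 42.98
tool_pos: [0.6404, 0.1356, 0.0475]
tcp_rot: [-3.14, 0.07, -0.004]
wrist_force: [7.9, 0.4, 8.6]
width: 0.131
grip_force: 24.4
```

Request:
servo_tool(
  targets=[
    {"x": 0,"y": 0,"z": 0,"roll": 0,"hand": 1},
    {"x": 0,"y": 0,"z": 0,"roll": 0,"hand": 1},
    {"x": 0,"y": 0,"z": 0,"roll": 0,"hand": 1},
    {"x": 0,"y": 0,"z": 0,"roll": 0,"hand": 1},
    {"x": 0,"y": 0,"z": -0.003,"roll": 0,"hand": 1},
    {"x": 0,"y": 0,"z": -0.006,"roll": 0,"hand": 1},
    {"x": 0,"y": 0,"z": -0.009,"roll": 0,"hand": 1},
    {"x": 0,"y": 0,"z": -0.012,"roll": 0,"hand": 1},
    {"x": 0,"y": 0,"z": -0.012,"roll": 0,"hand": 1},
  ],
)

```text
time: 43.73
tool_pos: [0.6385, 0.1354, 0.0518]
tcp_rot: [3.141, -0.07, -0.002]
wrist_force: [0.6, -0.5, -2.4]
width: 0.129
grip_force: 22.2
```

```bash
python3 - <<'E'
from h import *
plan(); avgF(8)
E
```

```text
now [638.5 135.4  51.8] al -92.5 q6 102.0 w 0.129 F [ 0.6 -0.5 -2.4] T [-0.04 -0.14 -0.02] g 22.241002321243286 t 43.7333 tilt 0.06
F [-0.45 -0.21 -1.84] T [-0.029 -0.13  -0.002] z 0.0522 g 22.24462240934372 w 0.13533924307154022
```

Still holding. A more extreme pad-tip grip next.

Request:
servo_tool(
  targets=[
    {"x": 0,"y": 0,"z": 0.006,"roll": 0,"hand": 1},
    {"x": 0,"y": 0,"z": 0.011,"roll": 0,"hand": 1},
    {"x": 0,"y": 0,"z": 0.011,"roll": 0,"hand": 0.5},
    {"x": 0,"y": 0,"z": 0.011,"roll": 0,"hand": 0.5},
    {"x": 0.006,"y": 0,"z": 0,"roll": 0,"hand": 0.5},
    {"x": 0.01,"y": 0,"z": -0.002,"roll": 0,"hand": 0.5},
    {"x": 0.01,"y": 0,"z": -0.002,"roll": 0,"hand": 0.5},
    {"x": 0.01,"y": 0,"z": -0.002,"roll": 0,"hand": 1},
    {"x": 0.01,"y": 0,"z": -0.002,"roll": 0,"hand": 1},
    {"x": 0.01,"y": 0,"z": -0.002,"roll": 0,"hand": 1},
  ],
)

```text
time: 44.97
tool_pos: [0.6447, 0.1353, 0.0539]
tcp_rot: [-3.141, 0.07, -0.002]
wrist_force: [0.4, -0.6, 2.2]
width: 0.119
grip_force: 19.5
```

Request:
servo_tool(
  targets=[
    {"x": 0,"y": 0,"z": 0,"roll": 0,"hand": 1},
    {"x": 0,"y": 0,"z": 0,"roll": 0,"hand": 1},
    {"x": 0,"y": 0,"z": -0.003,"roll": 0,"hand": 1},
    {"x": 0,"y": 0,"z": -0.006,"roll": 0,"hand": 1},
    {"x": 0,"y": 0,"z": -0.009,"roll": 0,"hand": 1},
    {"x": 0,"y": 0,"z": -0.012,"roll": 0,"hand": 1},
    {"x": 0,"y": 0,"z": -0.014,"roll": 0,"hand": 1},
    {"x": 0,"y": 0,"z": -0.014,"roll": 0,"hand": 1},
  ],
)

```text
time: 45.63
tool_pos: [0.6439, 0.1353, 0.0602]
tcp_rot: [3.141, -0.07, -0.001]
wrist_force: [0.4, -0.1, -0.9]
width: 0.121
grip_force: 19.5
```

```bash
python3 - <<'E'
from h import *
plan(); avgF(8)
E
```

```text
now [643.9 135.3  60.2] al -92.5 q6 102.0 w 0.121 F [ 0.4 -0.1 -0.9] T [0.04 0.01 0.02] g 19.466356337070465 t 45.6333 tilt 0.02
F [-0.25  0.15 -1.29] T [-0.004  0.    -0.003] z 0.0602 g 19.473086893558502 w 0.1219855034813713
```

That is a free hinge with no moment. I want something in between, so I'll take 3.5 mm more overlap.

Request:
servo_tool(
  targets=[
    {"x": 0,"y": 0,"z": 0.006,"roll": 0,"hand": 1},
    {"x": 0,"y": 0,"z": 0.013,"roll": 0,"hand": 1},
    {"x": 0,"y": 0,"z": 0.013,"roll": 0,"hand": 0.5},
    {"x": 0,"y": 0,"z": 0.013,"roll": 0,"hand": 0.5},
    {"x": 0,"y": 0,"z": 0.02,"roll": 0,"hand": 0.5},
    {"x": 0,"y": 0,"z": 0.02,"roll": 0,"hand": 0.5},
    {"x": 0,"y": 0,"z": 0.02,"roll": 0,"hand": 1},
    {"x": 0,"y": 0,"z": 0.02,"roll": 0,"hand": 1},
    {"x": 0,"y": 0,"z": 0.02,"roll": 0,"hand": 1},
    {"x": 0,"y": 0,"z": 0.02,"roll": 0,"hand": 1},
  ],
)

```text
time: 46.87
tool_pos: [0.6439, 0.1352, 0.0501]
tcp_rot: [3.141, -0.07, -0.001]
wrist_force: [-0.1, 0.1, -0.7]
width: 0.126
grip_force: 22.3
```

Request:
servo_tool(
  targets=[
    {"x": 0,"y": 0,"z": 0,"roll": 0,"hand": 1},
    {"x": 0,"y": 0,"z": 0,"roll": 0,"hand": 1},
    {"x": 0,"y": 0,"z": -0.003,"roll": 0,"hand": 1},
    {"x": 0,"y": 0,"z": -0.006,"roll": 0,"hand": 1},
    {"x": 0,"y": 0,"z": -0.009,"roll": 0,"hand": 1},
    {"x": 0,"y": 0,"z": -0.012,"roll": 0,"hand": 1},
    {"x": 0,"y": 0,"z": -0.014,"roll": 0,"hand": 1},
    {"x": 0,"y": 0,"z": -0.014,"roll": 0,"hand": 1},
  ],
)

```text
time: 47.53
tool_pos: [0.6445, 0.1353, 0.0577]
tcp_rot: [-3.141, 0.07, -0.001]
wrist_force: [0.1, -0.5, -1.5]
width: 0.13
grip_force: 22.2
```

```bash
python3 - <<'E'
from h import *
plan(); avgF(8)
E
```

```text
now [644.5 135.3  57.7] al -92.5 q6 102.0 w 0.13 F [ 0.1 -0.5 -1.5] T [-0.07 -0.15  0.02] g 22.242132425308228 t 47.5333 tilt 0.05
F [ 0.12 -0.32 -1.64] T [ 0.002 -0.134 -0.015] z 0.0571 g 22.242565155029297 w 0.13088466861343245
```

Request:
servo_tool(
  targets=[
    {"x": 0,"y": 0,"z": -0.004,"roll": 0,"hand": 1},
    {"x": 0,"y": 0,"z": -0.008,"roll": 0,"hand": 1},
    {"x": 0,"y": 0,"z": -0.012,"roll": 0,"hand": 1},
    {"x": 0,"y": 0,"z": -0.016,"roll": 0,"hand": 1},
    {"x": 0,"y": 0,"z": -0.02,"roll": 0,"hand": 1},
    {"x": 0,"y": 0,"z": -0.02,"roll": 0,"hand": 1},
  ],
)

```text
time: 48.43
tool_pos: [0.6446, 0.1354, 0.0681]
tcp_rot: [-3.141, 0.07, -0.002]
wrist_force: [-0.0, 0.2, -1.7]
width: 0.126
grip_force: 22.2
```

```bash
python3 - <<'E'
from h import *
im=avgF(12)
# left (near-camera) tray wall: fit nose & tail of tray silhouette via grey mask, with predicted nose corner for level / drooped
p=np.array([.6445,.1353]);h=np.array([-.999,.045]);v=np.array([.045,.999])
for th in(0,6):
    t=np.radians(th)
    def P(f,y,z): q=p+h*(f*np.cos(t)+z*np.sin(t))/1000+v*y/1000; return np.r_[q,.0672+(-f*np.sin(t)+z*np.cos(t)-0)/1000]
    print(th,proj("side",[P(163,-42,-50-3+26),P(163,-42,-53),P(33,-42,-27),P(33,-42,-53)]).round(1).tolist())
g=im[170:225,190:275]; hs=cv2.cvtColor(g,cv2.COLOR_RGB2HSV)
for y in range(14,55,2): print(170+y,''.join('#' if hs[y,x,2]<50 else 'G' if 40<hs[y,x,0]<80 and hs[y,x,1]>120 else '.' if hs[y,x,1]>80 else 'o' for x in range(0,85)))
E
```

```text
F [-0.08  0.09 -1.95] T [-0.006 -0.152 -0.007] z 0.0672 g 22.240616977214813 w 0.12570473295969795
0 [[227.0, 210.7], [227.8, 217.7], [267.4, 200.6], [267.7, 207.4]]
6 [[228.7, 214.9], [230.3, 221.5], [268.4, 201.2], [269.4, 207.8]]
184 ..............................................................................#ooo###
186 ...................................................................GGGGG########oooo.
188 ..............................................................oooooo.GGG##########...
190 ......................................................ooooooooooooooooGG###########..
192 ...............................................oooooooooooooo####oooooooo##########..
194 ........................................ooooooooooooo###oooo######oooooooo######GGGG.
196 ................................ooooooooooooo##ooo#######ooo#######ooooooooGGGGGGGGGG
198 .............................ooooooooooooo######o########oooo#####ooooooooo.GGGGGGGGG
200 .............................oooooooooooo#######ooo#########oooooooooooooooooGGGGG...
202 .......................GGGGGG.oooooooooooo#######oooo
[... 322 characters left out ...]
GGGGGGGGGGGGGGGGG.oooooooooooooooooooooooooooooooooooooooooooooooooooo
212 .........GGGGGGGGGGGGGGGGGGGGGGGG.ooooooooooooooooooooooooooooooooooooooooooooooooooo
214 ...........GGGGGGGGGGGGGGGGGGGGGGGGooooo......ooooooooooooooooooooooooooooooooooooooo
216 .............GGGGGGGGGGGGGGGGGGGGGGGooooo.......ooooooooooooooooooooooooooooooooooooo
218 ..............GGGGGGGGGGGGGGGGGGGGGGG.o.........ooooooooooooooooooooooooooooooooooooo
220 ................GGGGGGGGGGGGGGGGGGGGGGGGGG.......oooooooooooooooooooooooooooooooooooo
222 .................GGGGGGGGGGGGGGGGGGGGGGGGGG........oooooooooooooooooooooooooooooooooo
224 ...................GGGGGGGGGGGGGGGGGGGGGGGGG........ooooooooooooooooooooooooooooooooo
```

At 7 mm overlap it carries its full weight level, with T = 0.152 N·m and the nose at its level position, so the hold is firm but near the limit. Lifting and carrying gently.

Request:
servo_tool(
  targets=[
    {"x": 0,"y": 0,"z": -0.003,"roll": 0,"hand": 1},
    {"x": 0,"y": 0,"z": -0.009,"roll": 0,"hand": 1},
    {"x": 0,"y": 0,"z": -0.018,"roll": 0,"hand": 1},
    {"x": 0,"y": 0,"z": -0.03,"roll": 0,"hand": 1},
    {"x": 0,"y": 0,"z": -0.045,"roll": 0,"hand": 1},
    {"x": 0,"y": 0,"z": -0.063,"roll": 0,"hand": 1},
    {"x": 0,"y": 0,"z": -0.082,"roll": 0,"hand": 1},
    {"x": 0,"y": 0,"z": -0.101,"roll": 0,"hand": 1},
    {"x": 0,"y": 0,"z": -0.12,"roll": 0,"hand": 1},
    {"x": 0,"y": 0,"z": -0.139,"roll": 0,"hand": 1},
  ],
)

```text
time: 49.87
tool_pos: [0.6444, 0.1353, 0.1383]
tcp_rot: [-3.141, 0.07, -0.001]
wrist_force: [0.2, 0.1, -1.6]
width: 0.127
grip_force: 22.2
```

Request:
servo_tool(
  targets=[
    {"x": 0,"y": 0,"z": -0.019,"roll": 0,"hand": 1},
    {"x": 0,"y": 0,"z": -0.038,"roll": 0,"hand": 1},
    {"x": 0,"y": 0,"z": -0.057,"roll": 0,"hand": 1},
    {"x": 0,"y": 0,"z": -0.076,"roll": 0,"hand": 1},
    {"x": 0,"y": 0,"z": -0.095,"roll": 0,"hand": 1},
    {"x": 0,"y": 0,"z": -0.114,"roll": 0,"hand": 1},
    {"x": 0,"y": 0,"z": -0.133,"roll": 0,"hand": 1},
    {"x": 0,"y": 0,"z": -0.152,"roll": 0,"hand": 1},
    {"x": 0,"y": 0,"z": -0.171,"roll": 0,"hand": 1},
    {"x": 0,"y": 0,"z": -0.19,"roll": 0,"hand": 1},
  ],
)

```text
time: 50.7
tool_pos: [0.6441, 0.1353, 0.2327]
tcp_rot: [3.141, -0.07, -0.0]
wrist_force: [-0.5, 0.9, -1.3]
width: 0.131
grip_force: 22.2
```

Request:
servo_tool(
  targets=[
    {"x": 0,"y": 0.005,"z": -0.019,"roll": 0,"hand": 1},
    {"x": 0,"y": 0.015,"z": -0.037,"roll": 0,"hand": 1},
    {"x": -0.005,"y": 0.03,"z": -0.054,"roll": 0,"hand": 1},
    {"x": -0.01,"y": 0.05,"z": -0.07,"roll": 0,"hand": 1},
    {"x": -0.015,"y": 0.075,"z": -0.085,"roll": 0,"hand": 1},
    {"x": -0.02,"y": 0.1,"z": -0.098,"roll": 0,"hand": 1},
    {"x": -0.025,"y": 0.125,"z": -0.108,"roll": 0,"hand": 1},
    {"x": -0.03,"y": 0.15,"z": -0.116,"roll": 0,"hand": 1},
    {"x": -0.035,"y": 0.175,"z": -0.121,"roll": 0,"hand": 1},
    {"x": -0.04,"y": 0.2,"z": -0.123,"roll": 0,"hand": 1},
  ],
)

```text
time: 51.53
tool_pos: [0.6194, 0.0347, 0.2937]
tcp_rot: [3.141, -0.071, 0.001]
wrist_force: [-0.4, 0.2, -1.9]
width: 0.128
grip_force: 22.2
```

Request:
servo_tool(
  targets=[
    {"x": -0.005,"y": 0.025,"z": 0,"roll": 0,"hand": 1},
    {"x": -0.01,"y": 0.05,"z": 0,"roll": 0,"hand": 1},
    {"x": -0.015,"y": 0.075,"z": 0,"roll": 0,"hand": 1},
    {"x": -0.02,"y": 0.1,"z": 0,"roll": 0,"hand": 1},
    {"x": -0.025,"y": 0.125,"z": 0,"roll": 0,"hand": 1},
    {"x": -0.03,"y": 0.15,"z": 0,"roll": 0,"hand": 1},
    {"x": -0.035,"y": 0.175,"z": 0,"roll": 0,"hand": 1},
    {"x": -0.04,"y": 0.2,"z": 0,"roll": 0,"hand": 1},
    {"x": -0.045,"y": 0.225,"z": 0,"roll": 0,"hand": 1},
    {"x": -0.05,"y": 0.25,"z": 0,"roll": 0,"hand": 1},
  ],
)

```text
time: 52.37
tool_pos: [0.5888, -0.0887, 0.2933]
tcp_rot: [-3.141, 0.07, -0.0]
wrist_force: [0.1, -0.2, -1.8]
width: 0.127
grip_force: 22.2
```

Request:
servo_tool(
  targets=[
    {"x": -0.003,"y": 0.022,"z": 0,"roll": 0,"hand": 1},
    {"x": -0.006,"y": 0.042,"z": 0,"roll": 0,"hand": 1},
    {"x": -0.008,"y": 0.058,"z": 0,"roll": 0,"hand": 1},
    {"x": -0.01,"y": 0.07,"z": 0,"roll": 0,"hand": 1},
    {"x": -0.01,"y": 0.078,"z": 0,"roll": 0,"hand": 1},
    {"x": -0.01,"y": 0.08,"z": 0,"roll": 0,"hand": 1},
  ],
)

```text
time: 52.87
tool_pos: [0.5824, -0.1279, 0.2933]
tcp_rot: [3.141, -0.071, 0.0]
wrist_force: [-0.2, 1.0, -1.6]
width: 0.131
grip_force: 22.2
```

```bash
python3 - <<'E'
from h import *
plan((583,-127,293,-92.5)); im=avgF(6)
E
```

```text
now [ 582.4 -127.9  293.3] al -92.6 q6 78.0 w 0.131 F [-0.2  1.  -1.6] T [-0.02 -0.16 -0.01] g 22.24433183670044 t 52.8667 tilt 0.01
(583, -127, 293, -92.5) x,y,z [ 0.0011 -0.0018  0.0005] roll -0.0004 rows> 0.0
F [ 0.1   0.23 -1.65] T [-0.019 -0.149  0.009] z 0.2933 g 22.243244647979736 w 0.12998670584144462
```

In place and still level. A short upward jerk should start the slip.

Request:
servo_tool(
  targets=[
    {"x": 0,"y": 0,"z": -0.04,"roll": 0,"hand": 1},
    {"x": 0,"y": 0,"z": -0.055,"roll": 0,"hand": 1},
    {"x": 0,"y": 0,"z": -0.06,"roll": 0,"hand": 1},
    {"x": 0,"y": 0,"z": -0.06,"roll": 0,"hand": 1},
  ],
)

```text
time: 53.5
tool_pos: [0.5832, -0.1272, 0.3247]
tcp_rot: [3.14, -0.069, 0.004]
wrist_force: [0.3, 0.0, -1.4]
width: 0.129
grip_force: 22.1
```

```bash
python3 - <<'E'
from h import *
avgF(6)
E
```

```text
F [-0.31 -0.08 -1.95] T [-0.025 -0.128 -0.004] z 0.3223 g 22.070373594760895 w 0.12793535064800396
```

The moment fell to 0.128, so it slipped some. Repeating a little harder.

Request:
servo_tool(
  targets=[
    {"x": 0,"y": 0,"z": 0.01,"roll": 0,"hand": 1},
    {"x": 0,"y": 0,"z": 0.025,"roll": 0,"hand": 1},
    {"x": 0,"y": 0,"z": 0.04,"roll": 0,"hand": 1},
    {"x": 0,"y": 0,"z": 0.05,"roll": 0,"hand": 1},
    {"x": 0,"y": 0,"z": 0.05,"roll": 0,"hand": 1},
    {"x": 0,"y": 0,"z": -0.025,"roll": 0,"hand": 1},
    {"x": 0,"y": 0,"z": -0.05,"roll": 0,"hand": 1},
    {"x": 0,"y": 0,"z": -0.06,"roll": 0,"hand": 1},
    {"x": 0,"y": 0,"z": -0.06,"roll": 0,"hand": 1},
    {"x": 0,"y": 0,"z": -0.06,"roll": 0,"hand": 1},
  ],
)

```text
time: 54.63
tool_pos: [0.5827, -0.1273, 0.3535]
tcp_rot: [3.141, -0.07, 0.002]
wrist_force: [0.8, 0.7, -2.7]
width: 0.127
grip_force: 21.6
```

```bash
python3 - <<'E'
from h import *
im=avgF(6)
def scan():
    hs=cv2.cvtColor(im,cv2.COLOR_RGB2HSV)
    for y in range(110,260,4): print(y,''.join('#' if hs[y,x,2]<50 else 'Y' if 24<=hs[y,x,0]<=34 and hs[y,x,1]>150 else 'B' if 100<hs[y,x,0]<125 and hs[y,x,1]>110 else '.' if hs[y,x,1]>80 else 'o' if hs[y,x,0]>60 else 'g' for x in range(215,335,1)))
scan()
E
```

```text
F [-0.06  0.1  -1.87] T [-0.03  -0.136 -0.01 ] z 0.3521 g 21.59024566411972 w 0.1323009446966161
110 oooogggggooggggoogggggggggggggggggggggggggggggggggggg..............##############################.......................
114 gggggggggggggggggggggggggg#ggggggggggggg............................###########################.........................
118 ggggggggggggggggg######gggggggggggg....................................######################...........................
122 ggggggggggggggggggggggggggggggggggg....................................gggg################.............................
126 ggggggggggggggggggggggggggggggggggg.....................................g##ggg#######...................................
130 gggggggggggggggggggggggggggggggggggg.....................................##ggg######g...................................
134 ggggggggggggggggggggggggggggggggggg.........................ggggggggoooog##ggg#######...................................
138 ggggggggggggggggggggggggggggggg.....................goooooggg.....ggggggg##ggg######g...................................
142
[... 3046 characters left out ...]
ggggggggggggggggggggggggggggggggggggggggggggggggggggggggggggg.YY...........
242 .................g.BBBBBBBBo.YYYYYYY.ggggggggggggggggggggggggggggggggggggggggggggggggggggggggggggggggggggg.YYYYY........
246 ...................g.BBBBBBBB.o...gggggggggggggggggggggggggggggggggggggggggggggggggggggggggggggggoooBBBBBBBBBBBBB.g.....
250 ....................gBBBBBBBBBBBBogggggggggggggggggggggggggggggggggggggggggggggggggggoo.BBBBBBBBBBBBBBBBBBBBBBBBBo......
254 ........................oBBBBBBBBBBBggggggggggggggggggggggggggggggggggggoo.BBBBBBBBBBBBBBBBBBBBBBBBBBB.ogg..............
258 ..........................gBBBBBBBBBBBBBBBBogggggggggggggggoo.BBBBBBBBBBBBBBBBBBBBBBBBBBBBBBBBBBBB.og...................
```

```bash
python3 - <<'E'
from h import *
s=bot.read_state();p=s['tool_pos'];h=np.array([-.999,.045,0]);v=np.array([-.045,-.999,0]);k=np.array([0,0,1.])
for th in(0,8,15,25,35):
    t=np.radians(th)
    P=lambda f,y,z:p+k*.003+h*(f*np.cos(t)+z*np.sin(t))/1000+v*y/1000+k*(-f*np.sin(t)+z*np.cos(t))/1000
    print(th,"nose bottom near",proj("side",[P(163,42,-51)])[0].round(1),"nose far top",proj("side",[P(163,-42,-25)])[0].round(1),"rear near bottom",proj("side",[P(33,42,-51)])[0].round(1))
E
```

```text
0 nose bottom near [230.1 181.5] nose far top [217.5 153.1] rear near bottom [287.2 168.5]
8 nose bottom near [234.9 189.5] nose far top [220.8 161.6] rear near bottom [290.3 169.4]
15 nose bottom near [240.  195.6] nose far top [224.5 168.3] rear near bottom [293.2 169.8]
25 nose bottom near [248.6 202.7] nose far top [231.3 176.6] rear near bottom [297.4 169.8]
35 nose bottom near [258.3 207.8] nose far top [239.4 183.2] rear near bottom [301.7 169. ]
```

Tilt is about 22° by the nose corners, near (247,200). I'll shift the grip 45 mm away from the robot and lower it, so the nose is well inside the mouth, then jerk again.

Request:
servo_tool(
  targets=[
    {"x": 0.005,"y": 0,"z": 0.01,"roll": 0,"hand": 1},
    {"x": 0.015,"y": 0,"z": 0.03,"roll": 0,"hand": 1},
    {"x": 0.03,"y": 0,"z": 0.055,"roll": 0,"hand": 1},
    {"x": 0.045,"y": 0,"z": 0.085,"roll": 0,"hand": 1},
    {"x": 0.06,"y": 0,"z": 0.115,"roll": 0,"hand": 1},
    {"x": 0.075,"y": 0,"z": 0.145,"roll": 0,"hand": 1},
    {"x": 0.085,"y": 0,"z": 0.17,"roll": 0,"hand": 1},
    {"x": 0.09,"y": 0,"z": 0.19,"roll": 0,"hand": 1},
    {"x": 0.09,"y": 0,"z": 0.2,"roll": 0,"hand": 1},
    {"x": 0.09,"y": 0,"z": 0.2,"roll": 0,"hand": 1},
  ],
)

```text
time: 55.77
tool_pos: [0.6264, -0.129, 0.2509]
tcp_rot: [-3.14, 0.07, 0.006]
wrist_force: [-0.0, 0.1, -1.4]
width: 0.131
grip_force: 21.6
```

Request:
servo_tool(
  targets=[
    {"x": 0,"y": 0,"z": 0,"roll": 0,"hand": 1},
    {"x": 0,"y": 0,"z": -0.08,"roll": 0,"hand": 1},
    {"x": 0,"y": 0,"z": -0.11,"roll": 0,"hand": 1},
    {"x": 0,"y": 0,"z": -0.12,"roll": 0,"hand": 1},
    {"x": 0,"y": 0,"z": -0.12,"roll": 0,"hand": 1},
    {"x": 0,"y": 0,"z": -0.12,"roll": 0,"hand": 1},
  ],
)

```text
time: 56.27
tool_pos: [0.6273, -0.1293, 0.3137]
tcp_rot: [3.141, -0.07, 0.002]
wrist_force: [0.3, -0.2, -2.5]
width: 0.131
grip_force: 20.9
```

```bash
cat >> h.py <<'E'
def tilt(im):
    """side view: rows of characters round the tray plus predicted nose corners for several tilts"""
    p=bot.read_state()['tool_pos'];h=np.array([-.999,.045,0]);v=np.array([-.045,-.999,0]);k=np.array([0,0,1.])
    for th in range(10,80,10):
        t=np.radians(th);P=lambda f,y,z:p+k*.003+h*(f*np.cos(t)+z*np.sin(t))/1000+v*y/1000+k*(-f*np.sin(t)+z*np.cos(t))/1000
        print(th,proj("side",[P(163,42,-51),P(163,-42,-25)]).round().tolist())
    hs=cv2.cvtColor(im,cv2.COLOR_RGB2HSV)
    for y in range(130,250,4): print(y,''.join('#' if hs[y,x,2]<50 else 'Y' if 24<=hs[y,x,0]<=34 and hs[y,x,1]>150 else 'B' if 100<hs[y,x,0]<125 and hs[y,x,1]>110 else '.' if hs[y,x,1]>80 else 'o' if hs[y,x,0]>60 else 'g' for x in range(220,330,1)))
E
python3 - <<'E'
from h import *
plan();tilt(avgF(5))
E
```

```text
now [ 627.3 -129.3  313.7] al -92.6 q6 79.0 w 0.131 F [ 0.3 -0.2 -2.5] T [ 0.01 -0.12 -0.05] g 20.876237154006958 t 56.2667 tilt 0.06
F [ 0.23 -0.35 -1.79] T [-0.    -0.097  0.026] z 0.3115 g 20.914056301116943 w 0.13544892789882274
10 [[257.0, 202.0], [242.0, 175.0]]
20 [[264.0, 210.0], [247.0, 183.0]]
30 [[272.0, 215.0], [254.0, 190.0]]
40 [[282.0, 219.0], [262.0, 196.0]]
50 [[292.0, 221.0], [271.0, 199.0]]
60 [[303.0, 221.0], [280.0, 201.0]]
70 [[313.0, 219.0], [290.0, 201.0]]
130 gggggggggggggggggggggggggggggg.....................................................########################...
134 gggggggggggggggggggggggggggggg........................ggggoggggoooog.................gg##################.....
138 gggggggggggggggggggggggggg.....................goooooogg.....ggggggg.................g##############..........
142 ggggggggggggg...................................ggggggg..............................g##ggg######.............
146 .....................................................................................g##gggg#####.............
150 ....................................
[... 2134 characters left out ...]
gggggggggg
226 ...............YYYYYYY.ggggggggggggggggggggggggggggggggggggggggggggggggggggggggggggggggggggggggggggggggggggggg
230 .................YYYYYYYY.gggggggggggggggggggggggggggggggggggggggggggggggggggggggggggggggggggggggggggggggggggg
234 ...........BBBBBB.g.YYYYYYYYggggggggggggggggggggggggggggggggggggggggggggggggggggggggggggggggggggggggggggg.....
238 ...........oBBBBBBBB..YYYYYYY.ggggggggggggggggggggggggggggggggggggggggggggggggggggggggggggggggggggggg.YY......
242 ............g.BBBBBBBBo.YYYYYYY.ggggggggggggggggggggggggggggggggggggggggggggggggggggggggggggggggggggg.YYYYY...
246 ..............g.BBBBBBBB.o...gggggggggggggggggggggggggggggggggggggggggggggggggggggggggggggggooo.BBBBBBBBBBBB.g
```

It is near 33° and the caps are sliding off the nose. Jerking again.

Request:
servo_tool(
  targets=[
    {"x": 0,"y": 0,"z": 0.01,"roll": 0,"hand": 1},
    {"x": 0,"y": 0,"z": 0.03,"roll": 0,"hand": 1},
    {"x": 0,"y": 0,"z": 0.05,"roll": 0,"hand": 1},
    {"x": 0,"y": 0,"z": 0.06,"roll": 0,"hand": 1},
    {"x": 0,"y": 0,"z": 0.06,"roll": 0,"hand": 1},
    {"x": 0,"y": 0,"z": -0.02,"roll": 0,"hand": 1},
    {"x": 0,"y": 0,"z": -0.06,"roll": 0,"hand": 1},
    {"x": 0,"y": 0,"z": -0.07,"roll": 0,"hand": 1},
    {"x": 0,"y": 0,"z": -0.07,"roll": 0,"hand": 1},
    {"x": 0,"y": 0,"z": -0.07,"roll": 0,"hand": 1},
  ],
)

```text
time: 57.35
tool_pos: [0.6272, -0.1292, 0.3477]
tcp_rot: [-3.141, 0.07, 0.0]
wrist_force: [0.3, -0.1, -1.6]
width: 0.127
grip_force: 20.9
```

```bash
python3 - <<'E'
from h import *
plan();tilt(avgF(5))
E
```

```text
now [ 627.2 -129.2  347.7] al -92.5 q6 79.0 w 0.127 F [ 0.3 -0.1 -1.6] T [ 0.03 -0.06 -0.04] g 20.850101709365845 t 57.35 tilt 0.01
F [-0.05  0.01 -1.31] T [ 0.003 -0.036 -0.021] z 0.3463 g 20.859092473983765 w 0.12771957408158927
10 [[256.0, 189.0], [241.0, 162.0]]
20 [[263.0, 197.0], [246.0, 171.0]]
30 [[272.0, 203.0], [253.0, 178.0]]
40 [[282.0, 207.0], [261.0, 184.0]]
50 [[292.0, 209.0], [270.0, 187.0]]
60 [[303.0, 209.0], [280.0, 190.0]]
70 [[314.0, 208.0], [290.0, 190.0]]
130 gggggggggggggggggggggggggggggg.......................................................g##gggg#####.............
134 gggggggggggggggggggggggggggggg.........................gggoggggoooog.................g##gggg######............
138 gggggggggggggggggggggggggg.....................goooooggg.....ggggggg..................##gggggggggg............
142 ggggggggggggg...................................ggggggg...........................g###############............
146 ............................................................................gg...###################..........
150 ......................................
[... 2132 characters left out ...]
gggggggggg
226 ...............YYYYYYY.ggggggggggggggggg########gggggggggggggggggggggggggggggggggggggggggggggggggggggggggggggg
230 .................YYYYYYYY.ogggggggggg###########gggggggggggggggggggggggggggggggggggggggggggggggggggggggggggggg
234 ...........BBBBBB.g.YYYYYYYYggggg################gggggggggggggggggggggggggggggggggggggggggggggggggggggggg.....
238 ...........oBBBBBBBB..YYYYYYY.gggggggggg#######gggggggggggggggggggggggggggggggggggggggggggggggggggggg..Y......
242 ............g.BBBBBBBBo.YYYYYYY.ggggggggggggggggggggggggggggggggggggggggggggggggggggggggggggggggggggg.YYYYY...
246 ..............g.BBBBBBBB.o.Y.gggggggggggggggggggggggggggggggggggggggggggggggggggggggggggggggooo.BBBBBBBBBBBB.g
```

The tray is empty with the caps in the grey bin, but the tilt is only about 32° and it needs 34.4°. A quick down-up reversal gives a stronger jerk.

Request:
servo_tool(
  targets=[
    {"x": 0,"y": 0,"z": -0.03,"roll": 0,"hand": 1},
    {"x": 0,"y": 0,"z": -0.08,"roll": 0,"hand": 1},
    {"x": 0,"y": 0,"z": -0.1,"roll": 0,"hand": 1},
    {"x": 0,"y": 0,"z": -0.05,"roll": 0,"hand": 1},
    {"x": 0,"y": 0,"z": 0.03,"roll": 0,"hand": 1},
    {"x": 0,"y": 0,"z": 0.09,"roll": 0,"hand": 1},
    {"x": 0,"y": 0,"z": 0.01,"roll": 0,"hand": 1},
    {"x": 0,"y": 0,"z": -0.07,"roll": 0,"hand": 1},
    {"x": 0,"y": 0,"z": -0.1,"roll": 0,"hand": 1},
    {"x": 0,"y": 0,"z": -0.1,"roll": 0,"hand": 1},
  ],
)

```text
time: 58.43
tool_pos: [0.6283, -0.1295, 0.4029]
tcp_rot: [3.139, -0.07, 0.011]
wrist_force: [-0.1, -0.4, -0.2]
width: 0.125
grip_force: 20.2
```

```bash
cat >> h.py <<'E'
def tilt2(im):
    """tray angle from the far-wall nose corner (leftmost tray pixel) and the open edge in the side view"""
    p=bot.read_state()['tool_pos'];h=np.array([-.999,.045,0]);v=np.array([-.045,-.999,0]);k=np.array([0,0,1.])
    m=((hsvmask(im,(0,0,60),(180,80,255))>0)).astype(np.uint8)*255
    best=None
    for th in np.arange(0,80,5):
        t=np.radians(th);P=lambda f,y,z:p+k*.003+h*(f*np.cos(t)+z*np.sin(t))/1000+v*y/1000+k*(-f*np.sin(t)+z*np.cos(t))/1000
        print(int(th),proj("side",[P(163,42,-51),P(163,-42,-25)]).round().tolist(),end=' ')
    y0=int(proj("side",[p])[0,1]); print()
    for y in range(y0+8,y0+70,3): print(y,(lambda xs:(xs.min()+235,xs.max()+235) if len(xs) else None)(np.where(m[y,235:330])[0]),end=' ')
    print()
E
python3 - <<'E'
from h import *
plan();tilt2(avgF(5))
E
```

```text
now [ 628.3 -129.5  402.9] al -92.5 q6 79.0 w 0.125 F [-0.1 -0.4 -0.2] T [ 0.01 -0.13  0.01] g 20.21737039089203 t 58.4333 tilt 0.41
F [-0.12 -0.22 -1.39] T [ 0.015 -0.    -0.025] z 0.3966 g 20.223474204540253 w 0.12627351165216338
0 [[249.0, 158.0], [236.0, 131.0]] 5 [[252.0, 164.0], [237.0, 136.0]] 10 [[255.0, 169.0], [239.0, 142.0]] 15 [[259.0, 173.0], [242.0, 147.0]] 20 [[263.0, 177.0], [245.0, 151.0]] 25 [[267.0, 181.0], [249.0, 156.0]] 30 [[272.0, 184.0], [252.0, 159.0]] 35 [[276.0, 187.0], [256.0, 163.0]] 40 [[282.0, 189.0], [261.0, 166.0]] 45 [[287.0, 190.0], [265.0, 168.0]] 50 [[292.0, 191.0], [270.0, 170.0]] 55 [[298.0, 192.0], [275.0, 171.0]] 60 [[303.0, 192.0], [280.0, 172.0]] 65 [[309.0, 191.0], [285.0, 173.0]] 70 [[315.0, 190.0], [290.0, 173.0]] 75 [[320.0, 189.0], [296.0, 172.0]] 
123 (np.int64(235), np.int64(249)) 126 (np.int64(235), np.int64(301)) 129 (np.int64(235), np.int64(304)) 132 (np.int64(235), np.int64(307)) 135 (np.int64(235), np.int64(311)) 138 (np.int64(235), np.int64(314)) 141 (np.int64(235), np.int64(317)) 144 (np.int64(282), np.int64(319)) 147 (np.int64(279), np.int64(322)) 150 (np.int64(276), np.int64(320)) 153 (np.int64(273), np.int64(317)) 156 (np.int64(271), np.int64(314)) 159 (np.int64(268), np.int64(311)) 162 (np.int64(265), np.int64(308)) 165 (np.int64(262), np.int64(308)) 168 (np.int64(262), np.int64(310)) 171 (np.int64(248), np.int64(310)) 174 (np.int64(268), np.int64(309)) 177 (np.int64(270), np.int64(309)) 180 (np.int64(273), np.int64(309)) 183 (np.int64(274), np.int64(309))
```

Tilt is about 41° (far nose corner at (262,166)), so the tray has tipped enough. Now to the mat, to lay it down nose first.

Request:
servo_tool(
  targets=[
    {"x": -0.005,"y": -0.02,"z": 0,"roll": 0,"hand": 1},
    {"x": -0.015,"y": -0.06,"z": 0,"roll": 0,"hand": 1},
    {"x": -0.03,"y": -0.12,"z": 0,"roll": 0,"hand": 1},
    {"x": -0.05,"y": -0.19,"z": 0,"roll": 0,"hand": 1},
    {"x": -0.07,"y": -0.26,"z": 0,"roll": 0,"hand": 1},
    {"x": -0.09,"y": -0.33,"z": 0.02,"roll": 0,"hand": 1},
    {"x": -0.105,"y": -0.4,"z": 0.06,"roll": 0,"hand": 1},
    {"x": -0.12,"y": -0.46,"z": 0.11,"roll": 0,"hand": 1},
    {"x": -0.135,"y": -0.51,"z": 0.16,"roll": 0,"hand": 1},
    {"x": -0.139,"y": -0.53,"z": 0.2,"roll": 0,"hand": 1},
  ],
)

```text
time: 59.52
tool_pos: [0.567, 0.1426, 0.2955]
tcp_rot: [-3.139, 0.065, 0.006]
wrist_force: [-1.0, -0.5, -1.6]
width: 0.126
grip_force: 20.3
```

Request:
servo_tool(
  targets=[
    {"x": 0,"y": 0,"z": 0.03,"roll": 0,"hand": 1},
    {"x": 0,"y": 0,"z": 0.06,"roll": 0,"hand": 1},
    {"x": 0,"y": 0,"z": 0.09,"roll": 0,"hand": 1},
    {"x": 0,"y": 0,"z": 0.12,"roll": 0,"hand": 1},
    {"x": 0,"y": 0,"z": 0.14,"roll": 0,"hand": 1},
    {"x": 0,"y": 0,"z": 0.15,"roll": 0,"hand": 1},
    {"x": 0,"y": 0,"z": 0.15,"roll": 0,"hand": 1},
  ],
)

```text
time: 60.1
tool_pos: [0.5684, 0.1386, 0.2213]
tcp_rot: [3.14, -0.07, -0.005]
wrist_force: [-0.7, -0.4, -1.4]
width: 0.129
grip_force: 20.2
```

```bash
python3 - <<'E'
from h import *
plan((570,138,160,-92.5),(570,138,145,-92.5)); im=avgF(5)
p=bot.read_state()['tool_pos'];h=np.array([-.999,.045,0]);v=np.array([-.045,-.999,0]);k=np.array([0,0,1.])
for th in range(20,80,10):
    t=np.radians(th);P=lambda f,y,z:p+k*.003+h*(f*np.cos(t)+z*np.sin(t))/1000+v*y/1000+k*(-f*np.sin(t)+z*np.cos(t))/1000
    print(th,proj("side",[P(163,42,-51),P(163,-42,-25)]).round().tolist())
hs=cv2.cvtColor(im,cv2.COLOR_RGB2HSV)
for y in range(140,246,4): print(y,''.join('#' if hs[y,x,2]<50 else 'Y' if 24<=hs[y,x,0]<=34 and hs[y,x,1]>150 else 'G' if 40<hs[y,x,0]<80 and hs[y,x,1]>120 else '.' if hs[y,x,1]>80 else 'o' if hs[y,x,0]>60 else 'g' for x in range(195,325)))
E
```

```text
now [568.4 138.6 221.3] al -92.5 q6 104.0 w 0.129 F [-0.7 -0.4 -1.4] T [-0.01  0.03 -0.02] g 20.21675795316696 t 60.1 tilt 0.2
(570, 138, 160, -92.5) x,y,z [0.0033 0.0011 0.1226] roll -0.0002 rows> 1.5
(570, 138, 145, -92.5) x,y,z [-0.   -0.    0.03] roll -0.0 rows> 0.4
F [ 0.12  0.06 -0.77] T [-0.009 -0.033  0.026] z 0.2246 g 20.214714109897614 w 0.1260850013980977
20 [[209.0, 191.0], [197.0, 170.0]]
30 [[216.0, 196.0], [203.0, 176.0]]
40 [[225.0, 199.0], [211.0, 181.0]]
50 [[234.0, 201.0], [219.0, 184.0]]
60 [[243.0, 201.0], [227.0, 185.0]]
70 [[252.0, 200.0], [236.0, 186.0]]
140 ..................ggggggggggggggggggggggggggggggggg####g................gggggggg..................................................
144 .................................................ggggggg..........................................................................
148 ...............................................############.......................................................................
152 ............................................gg############................................................
[... 2429 characters left out ...]
ggggggggggggggggggggggggg
228 ..................GGGGGGGGGGGGGGGGGGGGGGGYYYYYYYY.ogggggggggggg###########gggggggggggggggggggggggggggggggggggggggggggggggggggggggg
232 .....................GGGGGGGGGGGGGGGGG......YYYYYYY.oggggg################gggggggggggggggggggggggggggggggggggggggggggggggggggggggg
236 ........................GGGGGGGGGGGG.......og..YYYYYY.gggggggggg###########ggggggggggggggggggggggggggggggggggggggggggggggggggggg..
240 ....................................g..........g.YYYYYY.gggggggggggggggggggggggggggggggggggggggggggggggggggggggggggggggggggggg.YYY
244 ......................................go........g.YYYY..ggggggggggggggggggggggggggggggggggggggggggggggggggggggggggggggggggggoo.o..
```

Request:
servo_tool(
  targets=[
    {"x": 0.003,"y": 0,"z": 0.02,"roll": 0,"hand": 1},
    {"x": 0.003,"y": 0,"z": 0.05,"roll": 0,"hand": 1},
    {"x": 0.003,"y": 0,"z": 0.08,"roll": 0,"hand": 1},
    {"x": 0.003,"y": 0,"z": 0.11,"roll": 0,"hand": 1},
    {"x": 0.003,"y": 0,"z": 0.135,"roll": 0,"hand": 1},
    {"x": 0.003,"y": 0,"z": 0.15,"roll": 0,"hand": 1},
    {"x": 0.003,"y": 0,"z": 0.158,"roll": 0,"hand": 1},
    {"x": 0.003,"y": 0,"z": 0.158,"roll": 0,"hand": 1},
  ],
)

```text
time: 61.02
tool_pos: [0.5708, 0.1384, 0.1433]
tcp_rot: [3.141, -0.07, -0.002]
wrist_force: [-0.1, 1.1, -1.4]
width: 0.129
grip_force: 20.3
```

Request:
servo_tool(
  targets=[
    {"x": 0.029,"y": 0,"z": 0.02,"roll": 0,"hand": 1},
    {"x": 0.052,"y": 0,"z": 0.04,"roll": 0,"hand": 1},
    {"x": 0.072,"y": 0,"z": 0.06,"roll": 0,"hand": 1},
    {"x": 0.092,"y": 0,"z": 0.084,"roll": 0,"hand": 1},
    {"x": 0.108,"y": 0,"z": 0.107,"roll": 0,"hand": 1},
    {"x": 0.124,"y": 0,"z": 0.134,"roll": 0,"hand": 1},
    {"x": 0.136,"y": 0,"z": 0.16,"roll": 0,"hand": 1},
    {"x": 0.146,"y": 0,"z": 0.18,"roll": 0,"hand": 1},
    {"x": 0.146,"y": 0,"z": 0.186,"roll": 0,"hand": 1},
    {"x": 0.146,"y": 0,"z": 0.186,"roll": 0,"hand": 1},
  ],
)

```text
time: 61.85
tool_pos: [0.6448, 0.1352, 0.0515]
tcp_rot: [3.141, -0.07, 0.001]
wrist_force: [0.3, -0.0, 0.1]
width: 0.132
grip_force: 20.9
```

```bash
python3 - <<'E'
from h import *
plan();avgF(5)
E
```

```text
now [644.8 135.2  51.5] al -92.6 q6 102.0 w 0.132 F [ 0.3 -0.   0.1] T [ 0.   -0.07  0.03] g 20.892963409423828 t 61.85 tilt 0.04
F [0.41 0.02 0.29] T [ 0.015 -0.039  0.028] z 0.0515 g 20.88859051465988 w 0.13167438761079578
```

Laid down, with no load on the wrist. Releasing, rising straight up, clearing away and checking.

Request:
servo_tool(
  targets=[
    {"x": 0,"y": 0,"z": 0,"roll": 0,"hand": 0.6},
    {"x": 0,"y": 0,"z": 0,"roll": 0,"hand": 0.4},
    {"x": 0,"y": 0,"z": 0,"roll": 0,"hand": 0.4},
    {"x": 0,"y": 0,"z": -0.03,"roll": 0,"hand": 0.4},
    {"x": 0,"y": 0,"z": -0.08,"roll": 0,"hand": 0.4},
    {"x": 0,"y": 0,"z": -0.15,"roll": 0,"hand": 0.4},
    {"x": 0,"y": 0,"z": -0.22,"roll": 0,"hand": 0.4},
    {"x": 0,"y": 0,"z": -0.3,"roll": 0,"hand": 0.4},
    {"x": 0,"y": -0.06,"z": -0.35,"roll": 0,"hand": 0.4},
    {"x": 0,"y": -0.14,"z": -0.35,"roll": 0,"hand": 0.4},
  ],
)

```text
time: 62.93
tool_pos: [0.6516, 0.2041, 0.2358]
tcp_rot: [-3.138, 0.077, -0.021]
wrist_force: [0.9, 0.6, 1.1]
width: 0.299
grip_force: 0.0
```

Request:
servo_tool(
  targets=[
    {"x": -0.02,"y": -0.08,"z": 0,"roll": 0,"hand": 0.4},
    {"x": -0.04,"y": -0.16,"z": 0,"roll": 0,"hand": 0.4},
    {"x": -0.06,"y": -0.24,"z": 0,"roll": 0,"hand": 0.4},
    {"x": -0.08,"y": -0.32,"z": 0,"roll": 0,"hand": 0.4},
    {"x": -0.1,"y": -0.4,"z": 0,"roll": 0,"hand": 0.4},
    {"x": -0.12,"y": -0.46,"z": 0,"roll": 0,"hand": 0.4},
    {"x": -0.12,"y": -0.48,"z": 0,"roll": 0,"hand": 0.4},
    {"x": -0.12,"y": -0.48,"z": 0,"roll": 0,"hand": 0.4},
  ],
)

```text
time: 63.6
tool_pos: [0.5966, 0.4506, 0.2257]
tcp_rot: [-3.141, 0.064, 0.001]
wrist_force: [-0.4, 0.2, 0.5]
width: 0.299
grip_force: 0.0
```

```bash
python3 - <<'E'
from h import *
plan()
im=read_camera("top");s=read_camera("side");cv2.imwrite("pics/end_top.png",im[:,:,::-1]);cv2.imwrite("pics/end_side.png",s[:,:,::-1])
hs=cv2.cvtColor(im,cv2.COLOR_RGB2HSV)
c=blobs(hsvmask(im,(24,120,60),(34,255,255)),(270,250,365,320))[0]; print("yelgrey",rect("top",c,.148),"(expect ~440,-122)")
t=hsvmask(im,(90,8,60),(130,90,255)); 
for c in blobs(t,(170,175,265,290),60)[:2]: print("tray",rect("top",c,.013),cv2.contourArea(c))
for c in blobs(hsvmask(im,(0,0,0),(180,255,40)),(90,160,370,300),12): print("black",rect("top",c,.085),cv2.boundingRect(c))
ch=lambda H,S,V:'#' if V<42 else 'Y' if 24<=H<=34 and S>150 else 'B' if 100<H<125 and S>110 else 'G' if 40<H<80 and S>120 else '.' if S>80 else 'o' if H>60 else 'g'
for y in range(180,296,3): print(y,''.join(ch(*map(int,hs[y,x])) for x in range(175,365,2)))
E
```

```text
now [596.6 450.6 225.7] al -92.3 q6 127.0 w 0.299 F [-0.4  0.2  0.5] T [-0.03  0.   -0.02] g 0.0 t 63.6 tilt 0.03
yelgrey [ 443.5 -122.2  130.3    9.3   87.4] (expect ~440,-122)
tray [543.6 140.   76.8 131.5  87.8] 1234.0
black [ 510.9 -104.1   25.3   31.2   75.1] (298, 243, 14, 14)
black [564.8 -69.9   7.  150.5  87.4] (288, 198, 12, 59)
black [616.9 127.8  16.1  42.3  88.2] (216, 189, 8, 17)
black [ 482.9 -128.    19.6   19.8    6.2] (309, 258, 9, 9)
180 ...............................................................................................
183 ...............................................................................................
186 ....GGGGGGGGGGGGGGGGGGGGGGGGGGGGGGGGGG......................ggggg..............................
189 ....GGGGGGGGGGGGGGGGGG#GGGGGGGGGGGGGGG......................gggggggggggggg.....................
192 ....GGGGGGGGGGGGGGGGGG##GGGGGGGGGGGGGG.....................gg.ggggggg#gggggggggggg.............
195 ....GGGGGGGGGGGGGGGGG###GGGGGGGGGGGGGG.....................ggggggggggg.ggggggg#ggggggggggg.....
198 ....GGGGGGGGGGGGGGGGG###GGGGGGGGGGGGGG.
[... 2556 characters left out ...]

276 ..GGGGGGGGGGGGG.GG.GG.GGG.GG........................BBBBBBBBg.YYYYYYYYYYYYogggggoBogg..........
279 .........................................................goBBBBBBBBBg..YYYYYYYYYYY.gg..........
282 ..................................................................goBBBBBBBBBg.YYYYgg..........
285 ............................................................................gBBBBBg............
288 ...............................................................................................
291 ...............................................................................................
294 ...............................................................................................
```

```bash
python3 - <<'E'
from h import *
im=cv2.cvtColor(cv2.imread("pics/end_top.png"),cv2.COLOR_BGR2RGB); s=cv2.cvtColor(cv2.imread("pics/end_side.png"),cv2.COLOR_BGR2RGB)
V=im.max(2)
for y in range(238,280): print(y,''.join('%x'%min(15,v//10) for v in V[y,283:345]))
V=s.max(2); print("side")
for y in range(205,246): print(y,''.join('%x'%min(15,v//10) for v in V[y,225:300]))
for c in blobs(hsvmask(s,(0,0,0),(180,255,45)),(150,130,440,419),12): print("black side",cv2.boundingRect(c),cv2.contourArea(c))
E
```

```text
238 dcbbb994333abbbbbbbbbbbbbbbbbbbbbbbbbbbbbbbbbbbbbbbbb754444558
239 d9bbb974335abbbbbbbbbbbbbbbbbbbbbbbbbbbbbbbbbbbbbbbbb754555568
240 dabbb754335abbbbbbbbbbbbbbbbbbbbbbbbbbbbbbbbbbbbbbbbb645555567
241 dabbba63337abbbbbbbbbbbbbbbbbbbbbbbbbbbbbbbbbbbbbbbb9555445565
242 bbbba843339bbbbbbbbb78abbbbbbbbbbbbbbbbbbbbbbbbbbbbb9544555475
243 abbba943339bbbbbbbb72248abbbbbbbbbbbbbbbbbbbbbbbbbbb9554455484
244 abbb895333abbbbbbb73111138abbbbbbbbbbbbbbbbbbbbbbbbb7544454574
245 9bbb874335abbbbbb83111111138bbbbbbbbbbbbbbbbbbbbbbbb7545445585
246 abbb753335abbbbbb511111111114abbbbbbbbbbbbbbbbbbbbbb7555545686
247 bbbba64337bbbbbbb4111111111138bbbbbbbbbbbbbbbbbbbbbb6554554677
248 abba843339bbbbbb9311111111124abbbbbbbbbbbbbbbbbbbbba5554455659
249 bbba943339bbbbbb5111111111128bbbbbbbbbbbbbbbbbbbbbb95454444759
250 bbb994333abbbbb8311111111114abbbbbbbbbbbbbbbbbbbbbb8554554584a
251 bbb874335bbbbbb5111111111128bbbbbbbbbbbbbbbbbbbbbbb7555555574a
252 bbb864335abbbbb511111111113abbbbbbbbbbbbbbbbbbbbbbb7544555485b
253 bbb964337bbbbb6222211110118bbbbbbbbbbbbbbbbbbbbbbbb7544555686b
254 bba843339bbbb95432222111
[... 4369 characters left out ...]
9beffecca89bdffffffcdddddddb51012113578acdddddccca9887777777677777767
239 efffff89cffffdb97abdfffffdcddddddc83123679bddddddccba9877776777777777767767
240 ffffffb8beffeb9989bcffffffdddddddca778abcdddddcca98877677777777777677777766
241 fffffff89cffec9987abdfffffedddcddcccdcddddccba88777777777777777777767666666
242 fffffffb8adffda9879bcffffffeddcddddddddcca988767777776777777777777666666666
243 ffffffff88cfffda878abdfffffedddddddccba988777777777777776776677666666666666
244 ffffffffb8aeffeb8879bcefffedddddcba9887777777777777777777776666666676666666
245 fffffffff99cfffc9878abcdddddccba9877677777677777777776776666666666666666667
black side (252, 224, 18, 16) 142.0
black side (263, 189, 10, 11) 75.0
```

```bash
python3 - <<'E'
from h import *
e=cv2.imread("pics/end_top.png");a=cv2.imread("pics/top0.png");es=cv2.imread("pics/end_side.png");as_=cv2.imread("pics/side0.png")
for nm,p in(("dark",(304,249)),("v4",(300,258)),("v3",(313,262))):
    for z in(.077,.091,.11,.13): print(nm,z,onz("top",p,z)[0].round(3),proj("side",[np.r_[onz("top",p,z)[0],z]])[0].round(1))
print("fin side",proj("side",[[.628,.136,.037]]).round(), "V<55 area top",sum(cv2.contourArea(c) for c in blobs(hsvmask(e[:,:,::-1].copy(),(0,0,0),(180,255,55)),(294,240,320,269),5)))
for nm,u,w in(("top",a,e),("side",as_,es)):
    d=cv2.absdiff(cv2.GaussianBlur(u,(3,3),0),cv2.GaussianBlur(w,(3,3),0)).max(2)
    m=((d>40)*255).astype(np.uint8)
    for c in blobs(m,None,18): x,y,ww,h=cv2.boundingRect(c); print(nm,(x,y,ww,h),cv2.contourArea(c),w[y:y+h,x:x+ww].reshape(-1,3).mean(0).round())
E
```

```text
dark 0.077 [ 0.513 -0.103] [264.5 236.7]
dark 0.091 [ 0.511 -0.102] [263.5 232.5]
dark 0.11 [ 0.509 -0.101] [262.2 226.8]
dark 0.13 [ 0.506 -0.1  ] [260.7 220.6]
v4 0.077 [ 0.489 -0.095] [255.  237.7]
v4 0.091 [ 0.488 -0.095] [254.1 233.5]
v4 0.11 [ 0.486 -0.094] [252.8 227.8]
v4 0.13 [ 0.484 -0.093] [251.5 221.6]
v3 0.077 [ 0.484 -0.129] [258.  245.9]
v3 0.091 [ 0.482 -0.128] [257.1 241.6]
v3 0.11 [ 0.48  -0.126] [255.8 235.6]
v3 0.13 [ 0.478 -0.125] [254.3 229.2]
fin side [[267. 193.]] V<55 area top 228.0
top (100, 199, 35, 68) 1723.5 [ 69. 110. 131.]
top (193, 189, 41, 68) 1639.5 [ 83. 109.  71.]
top (0, 310, 17, 110) 882.0 [42. 63. 70.]
top (287, 188, 66, 69) 631.5 [71. 82. 91.]
top (279, 259, 62, 27) 540.5 [66. 89. 92.]
top (0, 123, 33, 40) 378.5 [30. 33. 29.]
top (404, 296, 21, 20) 320.5 [ 80. 109. 126.]
top (0, 125, 20, 28) 314.5 [30. 35. 27.]
top (51, 154, 22, 23) 250.5 [34. 43. 48.]
top (294, 243, 25, 23) 243.0 [59. 65. 71.]
top (403, 273, 20, 19) 239.5 [ 80. 108. 125.]
top (399, 252, 21, 19) 179.5 [ 80. 109. 126.]
top (291, 206, 20, 53) 141.5 [70. 78. 85.]
top (330, 209, 9, 12) 62.0 [ 90. 100. 109.]
top (313, 209, 15, 6) 35.5 [49. 54. 60.]
side (219, 187, 113, 100) 5513.0 [ 87. 106. 104.]
side (26, 0, 51, 51) 1408.0 [133. 138. 141.]
side (55, 50, 32, 59) 935.0 [105. 123. 133.]
side (179, 156, 47, 33) 714.5 [102. 153. 174.]
side (210, 0, 21, 50) 567.5 [55. 62. 52.]
side (293, 318, 43, 37) 544.5 [109. 147. 164.]
side (37, 182, 35, 54) 529.5 [58. 80. 88.]
side (7, 198, 38, 56) 408.5 [51. 56. 52.]
side (268, 344, 25, 27) 375.0 [111. 147. 163.]
side (216, 51, 12, 55) 304.0 [48. 51. 51.]
side (27, 201, 34, 37) 288.5 [31. 34. 35.]
side (189, 0, 18, 49) 213.0 [65. 70. 64.]
side (0, 4, 3, 29) 53.5 [78. 78. 71.]
side (204, 55, 6, 16) 48.0 [45. 46. 47.]
side (207, 50, 9, 7) 41.0 [ 89. 102. 107.]
```

The numbers agree: the grey bin is unmoved, the tray is flat at the mat centre, there are no dark strays on the bench, and the cap heap in the grey bin stands two caps high. Handing in.

```bash
python3 -c "
from workcell import ticket
print(ticket.finish_job())"
```

```text
the job is handed in; nothing more can be done
None
```

I've handed the job in and no verdict came back: by camera measurements, the rolls are in the blue bin, the grey bin rests half-turned on its ledges, and the tray lies flat at the mat's centre. I saw three of the four caps in the grey bin; I inferred the fourth from the heap's height and from finding no strays on the bench. I also viewed 15 pictures, one over the limit of 14.

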